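# Feed a hardwood blank through the gauge with one turn of the flywheel

## Robot

A 7-joint arm with a two-finger parallel gripper is mounted at the origin on a cart in front of the work surface, level with it; the furniture and walls round the work are solid. World frame = base frame: x ahead of the robot, y to its left, z up, the work surface at z = 0. Lengths are in m, angles in rad, forces in N, time in s.
With the tool pointing down it reaches from about 0.425 to 0.925 m from the base axis. Payload 6.8 kg.
Tool frame: the origin (TCP) lies on the centre line of the jaws, within the pads' length; the fingertips stand 8 mm ahead of it and the grasp point (between the pads) lies 11 mm behind it (bot.tips_ahead is the distance from the TCP to the fingertips, in m); z points along the fingers, y is the line along which they close (so a half turn about z gives the same grasp; the last joint's range is limited). The gripper opens to 85 mm and grips with 20 to 120 N. Pads are 22 mm wide; open, the fingers measure 114 mm over their backs; the gripper's body (76 mm by 85 mm) begins 54 mm behind the grasp point. The pads swing forward as they close: fully open they stand 13 mm farther back than shut.
Start: joints at [-1.437, 0.477, 0.022, 1.555, -0.011, 1.109, -0.083], TCP at [0.162, 0.655, 0.239] pointing down, gripper open.
Joint ranges: [-2.96, 2.96], [-0.34, 2.1], [-1.41, 1.46], [0.24, 2.44], [-1.37, 4.51], [0.17, 1.92], [-2.96, 2.96]. Speed limits (rad/s): [2.39, 2.39, 3.14, 3.14, 3.14, 3.14, 3.14].

## Interface

Orientations are given as a unit quaternion [w, x, y, z].
In Python, from station import bot gives the robot as it stands.
- The arm moves only by the tool send_rows, never from a script. Its argument "deltas" is text: rows parted by semicolons, each of 4 numbers parted by spaces: the shift along the tool's x, y, z in m, then the turn about the tool's z in degrees. In form: x y z spin; .... A call has 1 to 5 rows; each row is the pose to reach, as a shift and turn from the pose commanded when the call began, along the tool's axes at that moment; what a row does not reach only later rows make up. A row lasts 1/10 s, in which the tool goes at most 50 mm and 8.59 degrees, less where a joint would pass 70% of its speed; a pose out of reach is approached as far as the arm can. A call with a gripper value outside its range is refused whole. "claw" is the opening, from 0 (shut) to 1 (fully open), set as the call begins (left out, the last holds). The fingers move at their own pace and stop on an object; "force" is the grip in N (left out, the last holds). Time passes only in rows, so rows that repeat a pose let the fingers close. It gives the time, the measured TCP pose, the force, the opening and the grip force at its end, in the units of the state.
- bot.get_obs(): the state, without advancing time (a new reading comes with each control period).
- bot.read_camera(name): name is "scene" or "side" or "wrist"; returns a dict with "img" (480x640x3 uint8, red, green, blue), "depth" (480x640 float32, m along the optical axis (not along the pixel's ray), 0 where there is no reading), "fx", "fy", "cx", "cy" (pixels), "camera_from_world" (4x4, takes a point from world to camera coordinates). Camera axes: x right, y up, looking along -z (the intrinsics and any distortion apply to the point x, -y, -z); pixel columns grow to the right and rows downward; lengths in m; the calibration is good to about 2 mm. A picture is of the moment at which its call begins.
- bot.hand_in(): hands the job in; it is judged then, once.
Trained networks look in a picture, given as the dict that the camera call returned (one of the last four; its "shot" number tells which), for a name from the list of things; names that differ only in an ending like _2 or _b are one class to them, and where a whole thing is asked for, a point or a joint stands for the part that bears it (a point fixed in the world has none). Each returns a list of dicts, best first, with "confidence" (0 to 1); they miss things now and then, are a little off and sometimes report something else, mostly with a low value. They report only what shows in the picture. A call takes as long as a camera call.
- bot.masks_of(picture, query): "mask" (480x640 bool, what is visible of it).
- bot.landmark_of(picture, query): "xyz" ([x, y, z] in m, in world coordinates, good to about 4 mm: a listed point, or the origin of a listed thing).
The state is a dict: "t": time; "q": joint angles; "joint_vel": joint speeds; "joint_torque": joint torques, N m; "eef_pos": TCP position; "tool_rot": TCP orientation; "contact_force": force on the tool from outside, world axes, zero at the start; "torque": the same for the moment, N m; "gripper_width": opening from 0.0 (shut) to 1.0 (fully open); "grasp_force": force on a finger pad.
Only numpy, scipy, OpenCV 4.12 (cv2) and the standard library are available. Lean on these libraries where they do the work, as an engineer would, in place of code of your own. Each camera call takes 0.05 s, during which the arm holds its last target. There are 200 camera calls.

## Task

Slide the flat hardwood blank along the bench, without lifting it, into the open loading bay of the hand-cranked feeder, long side flat against the back fence, between the pusher and the gauge gate. Then take the feeder's flywheel by its upright handle and turn it clockwise (seen from above) through exactly one full revolution, back to its home mark and no further, so that the pusher alone carries the blank through the gate and returns. Let go, and leave the things lying round about where they are.

Things in the scene. Friction and masses are not known exactly. Their poses are not given: they have to be found in the camera images.
- feeder: Hand-cranked feeder (grey iron, steel, aluminium) fixed to the bench, placed and turned anew each time. Origin on the bench under the wheel's axis; +y the way the pusher goes, +x to the back fence (roughly away from the robot), z up. In this frame, mm: round housing 134 across and 34 high under the wheel, on a 5 thick foot plate x -66 to 66, y -68 to 36; pointer post at x -77, y 0, 53 high.
- loading_bay (a point): Where the blank's centre belongs in the bay, on the bench: feeder frame x 40, y 129 (mm). The bay is bare bench, open to the front (-x), 108 long between the pusher's face (y 75) and the gate (y 183). The back fence's face is at x 66; the fence is 22 high, 12 thick, y 73 to 295. A wall shelf hangs 474 above the bench, its front edge 617 ahead of the robot's base axis.
- outfeed (a point): Point on the bench where the blank's centre lies once the pusher has carried it through: feeder frame x 40, y 239.5 (mm), between the fence and a low front rail (12 high, x -8 to 2, y 191 to 295).
- gate (a point): Middle of the gauge gate, on the bench: a steel arch at feeder frame y 183 to 191 (mm), opening x 2 to 66 and 32 high; outside x -10 to 78, 44 high.
- flywheel (a joint): Turn of the flywheel (steel disc 136 mm across, vertical axis, rim 42 to 58 mm above the bench, hub 70), rad: 0 at the start = home, handle on the feeder's -y side, dark bar on the rim at the pointer post (-x side); grows clockwise from above; 6.283 = one turn, home again. Cannot turn back below 0; no stop or catch at one turn. Light drag (about 0.1 N m plus the pusher); stays where left.
- crank_handle (a point): Grip point of the flywheel's upright handle: a wooden sleeve 21 mm across, from 61 to 101 mm above the bench, that spins freely on its pin, 52 mm from the wheel's axis. The point lies on the sleeve's axis, 84 mm above the bench, and goes round with the wheel.
- pusher (a joint): Travel of the pusher along the feeder's +y, m: 0 home, 0.122 full reach at half a turn, 0 again after the whole turn (geared to the wheel). A steel plate 3 to 19 mm above the bench, feeder frame x 17 to 63 mm, its face at y 75 at home, on a bar and rod that follows it out of the housing.
- blank: The flat hardwood blank, a plain reddish-brown block 50 x 85 x 18, about 0.15 kg, lying loose and flat on the bench before the feeder. Origin at the centre of its underside, long (85) axis along its y, 50 along its x, z up.
- rib: Bystander: thin oval wooden potter's rib 38 x 89 x 8, loose, lying at the right in front of the flywheel. Origin at the centre of its underside.
- step: Bystander: small hardwood offcut 28 x 60 x 22, loose, at the back left beyond the outfeed. Origin at the centre of its underside.
- hammer: Bystander: small hammer with a wooden handle, 73 x 209 x 24, loose, lying behind the flywheel. Origin under its middle.
- clay_block: Bystander: dark dried clay block 77 x 117 x 83, loose, standing at the back under the shelf. Origin at the centre of its underside.

How it is judged:
By the outcome, as a careful person would: the job done as asked, in the order asked, and still so for the second after the job is handed in, with the robot touching nothing.
It also fails if it takes over 72 s, if anything falls off the work surface, if the arm or the gripper's body presses on something with over 40 N, if the wrist force passes 120 N, or if a joint passes its speed limit or range.

## Working session

There is one attempt and no reset: what is moved stays moved. The work goes in short steps, Python scripts to look and compute and a tool call to move; the robot and the scene stay as the last step left them, time stands still between calls to the robot, and variables do not carry over. Pictures are saved under pics/ and viewed, at most 10 in all, crops included, and the job is handed in when it is done.

Besides the shell and the picture viewer there is one more tool, called after ">>>" by a JSON object that holds its "method" and its "body", one argument or row to a line. send_rows: Moves the arm, as the interface text tells. Its arguments: {"type":"object","properties":{"deltas":{"type":"string"},"claw":{"type":"number"},"force":{"type":"number"}},"required":["deltas"]}

```bash
mkdir -p pics; ls; cat > h.py <<'E'
from station import bot
import numpy as np, cv2
from scipy.spatial.transform import Rotation as R
def cloud(p):
    v,u=np.mgrid[:480,:640]; d=p["depth"]
    c=np.stack([(u-p["cx"])/p["fx"]*d,-(v-p["cy"])/p["fy"]*d,-d,np.ones_like(d)],-1)
    return (c@np.linalg.inv(p["camera_from_world"]).T)[...,:3]
def save(p,n): cv2.imwrite("pics/"+n,p["img"][...,::-1])
E
python3 - <<'E'
from h import *
np.set_printoptions(precision=4,suppress=True)
o=bot.get_obs(); print({k:np.round(o[k],4) for k in("t","eef_pos","tool_rot","gripper_width","contact_force")})
for n in("scene","side"):
    p=bot.read_camera(n); save(p,n+"0.png")
    for q in("feeder","loading_bay","outfeed","gate","crank_handle","blank","rib","step","hammer","clay_block"):
        r=bot.landmark_of(p,q); print(n,q,[(np.round(x["xyz"],4),round(x["confidence"],2)) for x in r[:2]])
    m=bot.masks_of(p,"blank")
    if m:
        P=cloud(p)[m[0]["mask"]&(p["depth"]>0)]; z=P[:,2]; P=P[(z>.013)&(z<.024)]
        print("blank",len(P),cv2.minAreaRect(P[:,:2].astype(np.float32)*1000))
E
```

```text
pics
{'t': np.float64(0.0), 'eef_pos': array([0.1615, 0.6548, 0.2383]), 'tool_rot': array([-0.0001,  0.1206,  0.9927, -0.0009]), 'gripper_width': np.float64(1.0022), 'contact_force': array([ 0.4061, -0.5755, -0.2997])}
scene feeder [(array([ 0.4908, -0.1998,  0.0041]), 0.6)]
scene loading_bay [(array([ 0.5862, -0.1034,  0.0015]), 0.97), (array([ 0.4684, -0.2475,  0.0802]), 0.25)]
scene outfeed [(array([ 0.6339, -0.0079,  0.0003]), 0.81)]
scene gate [(array([ 0.6765, -0.1828, -0.002 ]), 0.68), (array([ 0.6034, -0.0449,  0.0004]), 0.56)]
scene crank_handle [(array([ 0.4667, -0.2497,  0.0835]), 0.79)]
scene blank [(array([ 0.443 , -0.071 , -0.0028]), 0.75)]
scene rib [(array([ 0.3841, -0.247 ,  0.0031]), 0.59), (array([ 0.4463, -0.0703, -0.0058]), 0.21)]
scene step []
scene hammer [(array([ 0.6761, -0.1879,  0.0006]), 0.82)]
scene clay_block [(array([0.6615, 0.1893, 0.0017]), 0.67), (array([ 0.4889, -0.1983,  0.0018]), 0.23)]
blank 1082 ((442.1595458984375, -70.05207061767578), (88.00773620605469, 49.88037109375), 59.09694290161133)
side feeder [(array([ 0.4871, -0.1994, -0.002 ]), 0.79)]
side loading_bay [(array([ 0.587 , -0.1022, -0.0009]), 0.67)]
side outfeed [(array([ 0.633 , -0.0032,  0.0028]), 0.9)]
side gate [(array([ 0.606 , -0.0439,  0.0003]), 0.78)]
side crank_handle [(array([ 0.4701, -0.2465,  0.0846]), 0.6)]
side blank []
side rib [(array([ 0.3831, -0.2417, -0.0011]), 0.7)]
side step [(array([0.5482, 0.1888, 0.0007]), 0.62)]
side hammer [(array([ 0.6745, -0.1831, -0.0045]), 0.64)]
side clay_block [(array([ 0.491 , -0.2011, -0.0006]), 0.68)]
```

View pics/scene0.png

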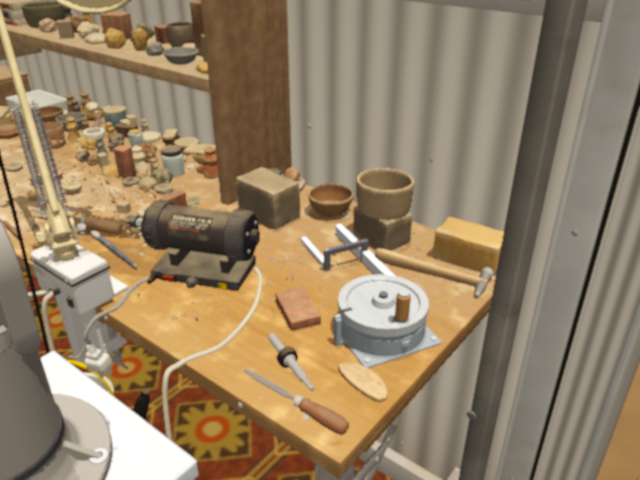

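```bash
python3 - <<'E'
from h import *
np.set_printoptions(precision=4,suppress=True)
p=bot.read_camera("scene");P=cloud(p)
f=np.array([.489,-.1995])
# fence top & wheel top & blank fit
xy=P[...,:2]-f; a=np.radians(-27.5)
X=np.array([np.cos(a),np.sin(a)]);Y=np.array([-X[1],X[0]])
l=np.stack([xy@X,xy@Y],-1);z=P[...,2]
s=(p["depth"]>0)&(z>.017)&(z<.026)&(l[...,1]>.08)&(l[...,1]<.29)&(l[...,0]>.055)&(l[...,0]<.09)
Q=l[s]; print("fence n",len(Q),np.percentile(Q[:,0],[2,10,50,90,98]))
k=np.polyfit(Q[:,1],Q[:,0],1); print("fence slope deg",np.degrees(np.arctan(k[0])),k)
s=(p["depth"]>0)&(z>.052)&(z<.063)&(np.hypot(l[...,0],l[...,1])<.09)
Q=P[s][:,:2].astype(np.float32); print("wheel",len(Q),cv2.minEnclosingCircle(Q))
s=(p["depth"]>0)&(z>.094)&(z<.115)&(np.hypot(l[...,0],l[...,1])<.09)
print("handle top",P[s].mean(0),s.sum())
X3=R.from_quat(np.roll(bot.get_obs()["tool_rot"],-1)).as_matrix();print(X3)
E
```

```text
fence n 403 [0.0628 0.064  0.0676 0.0746 0.0766]
fence slope deg -0.923395840925796 [-0.0161  0.0717]
wheel 3483 ((0.4853784441947937, -0.1958789974451065), 0.07430208474397659)
handle top [ 0.4629 -0.2482  0.1021] 179
[[-0.9709  0.2395  0.    ]
 [ 0.2395  0.9709  0.    ]
 [-0.      0.     -1.    ]]
```

```bash
python3 - <<'E'
from h import *
ps=[bot.read_camera(n) for n in("scene","side")]
for p in ps: print(p["camera_from_world"].round(2).tolist()[2], (np.linalg.inv(p["camera_from_world"])[:3,3]).round(2))
H=np.full((12,17),-1.)
for p in ps:
    P=cloud(p)[p["depth"]>0]; 
    P=P[(P[:,2]<.6)&(P[:,0]>.1)&(P[:,0]<.7)&(P[:,1]>-.3)&(P[:,1]<.55)]
    i=((P[:,0]-.1)/.05).astype(int);j=((P[:,1]+.3)/.05).astype(int)
    np.maximum.at(H,(i,j),P[:,2])
print("cols y",[round(-.3+.05*k,2) for k in range(17)])
for k in range(12): print(round(.1+.05*k,2),(H[k]*1000).astype(int))
E
```

```text
[-0.67, -0.54, 0.51, -0.69] [-0.13 -0.57  0.59]
[-0.06, 0.92, 0.39, -1.15] [0.46 1.05 0.53]
cols y [-0.3, -0.25, -0.2, -0.15, -0.1, -0.05, 0.0, 0.05, 0.1, 0.15, 0.2, 0.25, 0.3, 0.35, 0.4, 0.45, 0.5]
0.1 [-1000 -1000     3     4    14    16    15   529   532     2  -161  -120
 -1000 -1000 -1000 -1000 -1000]
0.15 [-1000 -1000 -1000 -1000 -1000   -18   -12    -3   -12     4    42   -95
 -1000 -1000 -1000   358   270]
0.2 [  0   3   2   0   3  12   1 -12  -2  84 145 177 413 519 531 532 429]
0.25 [ 25  25  20  16   3  13   4   3   4  83 148 212 265 531 531   3  13]
0.3 [  4  20  24  34  19  11  10   9   4  23  11   8 249 530 373 414 424]
0.35 [ 11  13  10  26  25  11   4  27 123 133 132 437 453 530  24 530 530]
0.4 [ 60  61  63  60  22  22 128 133 129 132 449 528 528 529  25 529 530]
0.45 [108 108  72  61  21  21 129 133 127 115  23 527 528  18  23  22  11]
0.5 [ 62  66  65  61  12  12  11 102   8  23  24  10  57  29  26  10  13]
0.55 [ 4 62 61 24 46 47 16  5  3 23 22  3 56 21 17 26 25]
0.6 [503 503 522 513 523 523 514 503 503 503 503 525 488 488 488 488 488]
0.65 [404 520 522 522 503 503 523 503  86  85  86 525 525 525 525 526 526]
```

View pics/side0.png

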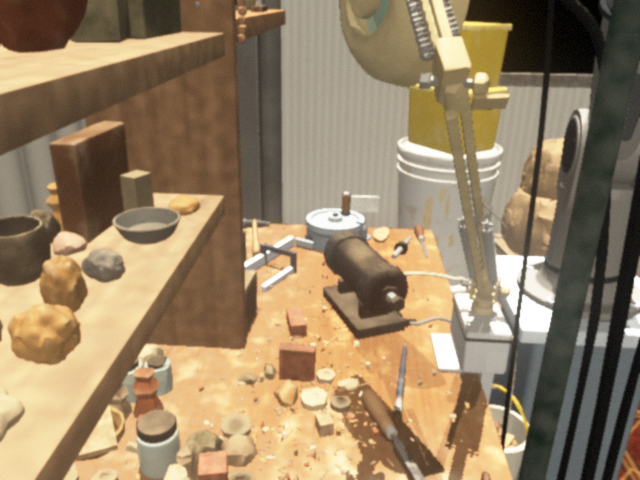

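```bash
python3 - <<'E'
from h import *
for n in("scene","side"):
    p=bot.read_camera(n);P=cloud(p)
    s=(p["depth"]>0)&(P[...,0]>.0)&(P[...,0]<.6)&(P[...,1]>-.35)&(P[...,1]<.75)&(P[...,2]>.16)
    Q=P[s]; print(n,len(Q))
    for z in np.arange(.15,1.2,.05):
        q=Q[(Q[:,2]>=z)&(Q[:,2]<z+.05)]
        if len(q)<5: continue
        print(round(z,2),len(q),"x",np.percentile(q[:,0],[1,50,99]).round(3),"y",np.percentile(q[:,1],[1,50,99]).round(3))
print(bot.get_obs()["q"].round(3))
E
```

```text
scene 8945
0.15 2320 x [0.003 0.043 0.288] y [-0.068 -0.055  0.343]
0.2 2715 x [0.015 0.048 0.307] y [-0.071 -0.062  0.367]
0.25 2050 x [0.03  0.05  0.322] y [-0.074 -0.069  0.405]
0.3 807 x [0.039 0.053 0.33 ] y [-0.073 -0.062  0.464]
0.35 298 x [0.32  0.332 0.346] y [0.43  0.455 0.5  ]
0.4 755 x [0.345 0.403 0.428] y [0.241 0.295 0.49 ]
side 40343
0.15 3103 x [0.056 0.21  0.289] y [-0.013  0.496  0.602]
0.2 4335 x [0.004 0.212 0.308] y [-0.052  0.496  0.603]
0.25 4526 x [0.002 0.215 0.325] y [-0.034  0.493  0.58 ]
0.3 4505 x [0.003 0.216 0.343] y [-0.034  0.491  0.579]
0.35 3788 x [0.013 0.223 0.364] y [0.005 0.494 0.579]
0.4 4278 x [0.033 0.233 0.44 ] y [0.052 0.495 0.571]
0.45 9518 x [0.204 0.384 0.471] y [0.27  0.494 0.587]
0.5 6290 x [0.095 0.391 0.479] y [0.113 0.444 0.568]
[-1.437  0.477  0.022  1.555 -0.012  1.109 -0.083]
```

```bash
python3 - <<'E'
from h import *
p=bot.read_camera("side");P=cloud(p)
for (u,v) in [(350,10),(380,60),(410,85),(410,40),(440,20),(460,5),(450,50),(495,75),(495,100),(460,150),(475,220),(480,280),(485,330),(545,100),(545,300),(600,100),(590,250),(570,400),(610,20),(630,200),(575,160),(600,170),(505,220),(450,30),(425,5),(390,5)]:
    print((u,v),P[v,u].round(3),p["img"][v,u], end=" | ")
p=bot.read_camera("scene");P=cloud(p);print()
for (u,v) in [(5,40),(20,110),(40,180),(55,230),(30,100),(45,120),(55,160),(90,3),(60,8),(70,260),(90,280),(130,300),(5,130),(30,230),(10,200),(20,320),(60,400)]:
    print((u,v),P[v,u].round(3),p["img"][v,u], end=" | ")
w=bot.read_camera("wrist");save(w,"wrist0.png");a=p["img"][:340,:220]
print(np.linalg.inv(w["camera_from_world"]).round(3)[:3])
cv2.imwrite("pics/lamp.png",np.hstack([cv2.resize(a[:,:,::-1],(388,600)),cv2.resize(w["img"][:,:,::-1],(412,600))]))
E
```

```text
(350, 10) [0.469 0.278 0.516] [174 153 110] | (380, 60) [0.431 0.345 0.464] [136 120  88] | (410, 85) [0.392 0.32  0.432] [130 113  73] | (410, 40) [0.401 0.378 0.489] [156 136 100] | (440, 20) [0.394 0.552 0.516] [253 245 204] | (460, 5) [0.351 0.381 0.525] [168 150 106] | (450, 50) [0.387 0.575 0.495] [253 246 204] | (495, 75) [ 0.063 -0.652  0.333] [172 144  69] | (495, 100) [0.347 0.571 0.456] [128 110  79] | (460, 150) [0.364 0.541 0.407] [134 118  87] | (475, 220) [0.31  0.4   0.289] [121 114 100] | (480, 280) [0.274 0.321 0.17 ] [155 137 108] | (485, 330) [0.253 0.306 0.081] [148 139 129] | (545, 100) [0.238 0.357 0.424] [49 44 37] | (545, 300) [0.088 0.078 0.015] [233 228 213] | (600, 100) [0.23  0.488 0.446] [51 55 49] | (590, 250) [0.214 0.497 0.297] [56 61 53] | (570, 400) [ 0.021  0.12  -0.177] [101 105 105] | (610, 20) [0.233 0.48  0.516] [32 37 32] | (630, 200) [-0.029  0.063  0.211] [99 94 85] | (575, 160) [0.07  0.045 0.275] [92 85 74] | (600, 170) [0.221 0.497 0.381] [45 51 42] | (505, 220) [-0.038 -0.695 -0.116] [137 113  88] | (450, 30) [0.387 0.56  0.508] [244 233
[... 262 characters left out ...]
6] [212 192 142] | (30, 100) [0.704 1.221 0.04 ] [214 209 187] | (45, 120) [0.65  1.046 0.028] [79 55 36] | (55, 160) [0.539 0.816 0.003] [190 154 110] | (90, 3) [0.403 0.3   0.442] [143 125  88] | (60, 8) [0.754 1.022 0.319] [69 63 43] | (70, 260) [0.242 0.233 0.083] [210 202 189] | (90, 280) [0.244 0.188 0.062] [139 133 124] | (130, 300) [0.294 0.17  0.002] [222 174 101] | (5, 130) [0.546 1.073 0.022] [163 125  82] | (30, 230) [0.314 0.527 0.002] [191 158 112] | (10, 200) [0.222 0.342 0.164] [31 25 18] | (20, 320) [ 0.04  -0.068  0.236] [113 104  93] | (60, 400) [0.095 0.046 0.012] [211 200 184] | [[ 0.239 -0.936 -0.259  0.097]
 [ 0.971  0.231  0.063  0.673]
 [ 0.    -0.267  0.964  0.375]]
```

View pics/lamp.png

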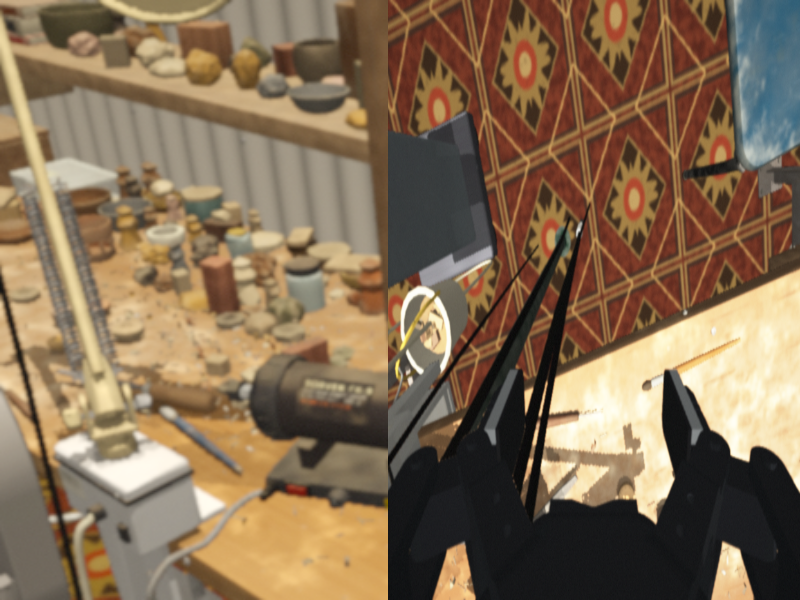

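```bash
python3 - <<'E'
from h import *
p=bot.read_camera("side");P=cloud(p)
for v in (5,60,150,250,350,450):
    print(v,[(u,*P[v,u].round(2)) for u in range(535,640,8) if p["img"][v,u].max()<75])
a=p["img"][:,430:]
p=bot.read_camera("scene");P=cloud(p)
for v in (20,150,250,350,450):
    print(v,[(u,*P[v,u].round(2)) for u in list(range(0,40,4))+list(range(470,560,8)) if p["img"][v,u].max()<90])
w=bot.read_camera("wrist");P=cloud(w)
for v in (200,250,300,340,380,400): 
    print("w",v,[(u,*P[v,u].round(2)) for u in range(0,640,6) if w["img"][v,u].max()<60 and P[v,u,2]<.2 and w["depth"][v,u]>.25][:12])
cv2.imwrite("pics/post.png",np.hstack([cv2.resize(a[:,:,::-1],(262,600)),cv2.resize(p["img"][:,470:,::-1],(212,600))]))
E
```

```text
5 [(535, np.float64(0.46), np.float64(1.05), np.float64(0.53)), (543, np.float64(0.46), np.float64(1.05), np.float64(0.53)), (551, np.float64(0.25), np.float64(0.37), np.float64(0.53)), (559, np.float64(0.46), np.float64(1.05), np.float64(0.53)), (567, np.float64(0.26), np.float64(0.43), np.float64(0.53)), (575, np.float64(0.25), np.float64(0.44), np.float64(0.53)), (583, np.float64(0.46), np.float64(1.05), np.float64(0.53)), (591, np.float64(0.46), np.float64(1.05), np.float64(0.53)), (599, np.float64(0.1), np.float64(0.11), np.float64(0.53)), (607, np.float64(0.1), np.float64(0.12), np.float64(0.53)), (615, np.float64(0.23), np.float64(0.48), np.float64(0.53)), (623, np.float64(0.23), np.float64(0.49), np.float64(0.53)), (631, np.float64(0.22), np.float64(0.5), np.float64(0.53)), (639, np.float64(0.22), np.float64(0.5), np.float64(0.53))]
60 [(535, np.float64(0.46), np.float64(1.05), np.float64(0.53)), (543, np.float64(0.46), np.float64(1.05), np.float64(0.53)), (551, np.float64(0.46), np.float64(1.05), np.float64(0.53)), (559, np.float64(0.46), np.float64(1.05), np.float64(0.53)),
[... 4972 characters left out ...]
np.float64(0.05)), (180, np.float64(0.22), np.float64(0.5), np.float64(0.04)), (234, np.float64(0.2), np.float64(0.58), np.float64(0.12)), (240, np.float64(0.2), np.float64(0.58), np.float64(0.11)), (246, np.float64(0.21), np.float64(0.58), np.float64(0.1)), (252, np.float64(0.19), np.float64(0.6), np.float64(0.14)), (258, np.float64(0.2), np.float64(0.6), np.float64(0.13))]
w 340 [(36, np.float64(0.22), np.float64(0.35), np.float64(0.05)), (126, np.float64(0.2), np.float64(0.51), np.float64(0.15)), (132, np.float64(0.21), np.float64(0.49), np.float64(0.12)), (138, np.float64(0.21), np.float64(0.5), np.float64(0.12))]
w 380 [(6, np.float64(0.25), np.float64(0.31), np.float64(0.07))]
w 400 []
```

View pics/post.png

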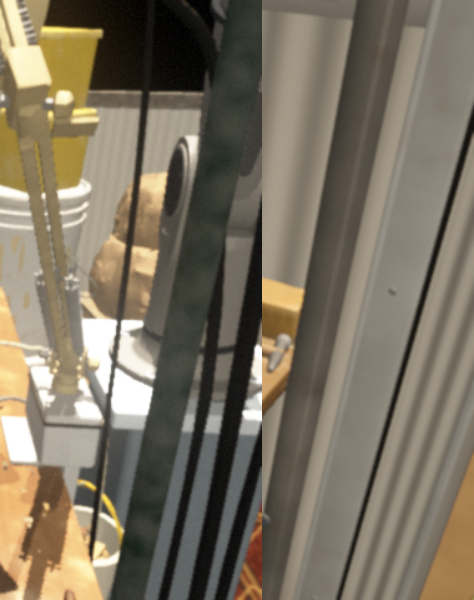

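>>> {"method": "send_rows", "body": {
  "deltas": "0 0 -0.04 0; 0 0 -0.08 0; 0 0 -0.12 0; 0 0 -0.16 0; 0 0 -0.2 0"
}}

```text
t: 2.25
eef_pos: [0.1616, 0.6551, 0.4412]
tool_rot: [-0.0, 0.121, 0.993, 0.0]
contact_force: [-0.5, 0.6, 0.2]
gripper_width: 1.005
grasp_force: 0.0
```

>>> {"method": "send_rows", "body": {
  "deltas": "0 0 -0.04 0; 0 0 -0.08 0; 0 0 -0.12 0; 0 0 -0.16 0; 0 0 -0.2 0"
}}

```text
t: 2.75
eef_pos: [0.1594, 0.6533, 0.6255]
tool_rot: [-0.002, 0.118, 0.993, 0.006]
contact_force: [1.9, 1.3, -2.7]
gripper_width: 0.996
grasp_force: 0.0
```

```bash
python3 - <<'E'
from h import *
o=bot.get_obs(); print({k:np.round(o[k],3) for k in("t","q","eef_pos","tool_rot","contact_force")})
w=bot.read_camera("wrist");save(w,"wrist1.png");P=cloud(w);print(np.linalg.inv(w["camera_from_world"]).round(3)[:3])
s=(w["depth"]>.28)&(P[...,2]>.2)
Q=P[s];print(len(Q))
ij=np.unique(np.c_[(Q[:,0]/.05).astype(int),(Q[:,1]/.05).astype(int)],axis=0)
for a,b in ij:
    q=Q[(Q[:,0]//.05==a)&(Q[:,1]//.05==b)]
    if len(q)>15: print((round(a*.05,2),round(b*.05,2)),q[:,2].max().round(2),end=" ")
E
```

```text
{'t': np.float64(2.75), 'q': array([-1.562,  0.427,  0.276,  0.808, -0.125,  1.907, -0.018]), 'eef_pos': array([0.159, 0.653, 0.625]), 'tool_rot': array([-0.002,  0.118,  0.993,  0.006]), 'contact_force': array([ 1.909,  1.316, -2.664])}
[[ 0.234 -0.938 -0.257  0.095]
 [ 0.972  0.229  0.051  0.669]
 [ 0.011 -0.262  0.965  0.761]]
9104
(np.float64(0.15), np.float64(0.45)) 0.35 (np.float64(0.15), np.float64(0.5)) 0.28 (np.float64(0.15), np.float64(0.6)) 0.5 (np.float64(0.2), np.float64(0.3)) 0.35 (np.float64(0.2), np.float64(0.35)) 0.44 (np.float64(0.2), np.float64(0.4)) 0.5 (np.float64(0.2), np.float64(0.45)) 0.51 (np.float64(0.2), np.float64(0.55)) 0.51 (np.float64(0.2), np.float64(0.6)) 0.5 (np.float64(0.25), np.float64(0.25)) 0.21 (np.float64(0.25), np.float64(0.3)) 0.24 (np.float64(0.3), np.float64(0.45)) 0.4 (np.float64(0.35), np.float64(0.3)) 0.46 (np.float64(0.35), np.float64(0.35)) 0.48 (np.float64(0.6), np.float64(0.85)) 0.28 (np.float64(0.6), np.float64(0.9)) 0.27 (np.float64(0.65), np.float64(0.85)) 0.32 (np.float64(0.65), np.float64(0.9)) 0.31 (np.float64(0.7), np.float64(0.85)) 0.27 (np.float64(0.7), np.float64(0.9)) 0.3 (np.float64(0.7), np.float64(0.95)) 0.27
```

View pics/wrist1.png

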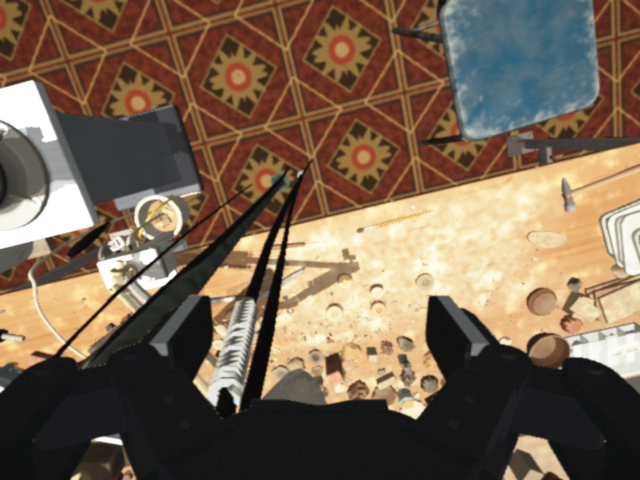

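```bash
python3 - <<'E'
from h import *
w=bot.read_camera("wrist");P=cloud(w);d=w["depth"]
s=(d>.02)&(P[...,0]>.15)&(P[...,0]<.32)&(P[...,1]>.3)&(P[...,1]<.63)&(P[...,2]>.35)
v,u=np.nonzero(s);Q=P[s]
for a in range(3,7):
  for b in range(6,13):
    k=(Q[:,0]//.05==a)&(Q[:,1]//.05==b)
    if k.sum()>3:
        i=np.argsort(-Q[:,2]*k)[:3]; print((a*.05,b*.05),k.sum(),[(u[j],v[j],*Q[j].round(2)) for j in i[:2]])
E
```

```text
(0.15000000000000002, 0.55) 3414 [(np.int64(33), np.int64(478), np.float64(0.15), np.float64(0.59), np.float64(0.71)), (np.int64(31), np.int64(477), np.float64(0.15), np.float64(0.59), np.float64(0.71))]
(0.15000000000000002, 0.6000000000000001) 4724 [(np.int64(140), np.int64(457), np.float64(0.15), np.float64(0.62), np.float64(0.7)), (np.int64(142), np.int64(470), np.float64(0.16), np.float64(0.62), np.float64(0.7))]
(0.2, 0.35000000000000003) 320 [(np.int64(46), np.int64(359), np.float64(0.24), np.float64(0.35), np.float64(0.45)), (np.int64(48), np.int64(358), np.float64(0.24), np.float64(0.36), np.float64(0.45))]
(0.2, 0.4) 52 [(np.int64(92), np.int64(355), np.float64(0.22), np.float64(0.44), np.float64(0.5)), (np.int64(93), np.int64(354), np.float64(0.22), np.float64(0.44), np.float64(0.5))]
(0.2, 0.45) 3415 [(np.int64(33), np.int64(441), np.float64(0.21), np.float64(0.49), np.float64(0.61)), (np.int64(87), np.int64(367), np.float64(0.2), np.float64(0.49), np.float64(0.55))]
(0.2, 0.55) 3930 [(np.int64(223), np.int64(417), np.float64(0.23), np.float64(0.58), np.float64(0.6)), (np.int64(223), np.int64(418), np.float64(0.23), np.float64(0.58), np.float64(0.6))]
(0.2, 0.6000000000000001) 995 [(np.int64(289), np.int64(399), np.float64(0.2), np.float64(0.63), np.float64(0.63)), (np.int64(288), np.int64(399), np.float64(0.2), np.float64(0.63), np.float64(0.63))]
(0.25, 0.4) 24 [(np.int64(69), np.int64(479), np.float64(0.28), np.float64(0.44), np.float64(0.56)), (np.int64(70), np.int64(477), np.float64(0.28), np.float64(0.44), np.float64(0.56))]
```

>>> {"method": "send_rows", "body": {
  "deltas": "0.02 -0.005 0 0; 0.04 -0.01 0 0; 0.035 -0.035 0 0; 0.03 -0.065 0 0; 0.025 -0.1 0 0"
}}

```text
t: 3.35
eef_pos: [0.1125, 0.5609, 0.6203]
tool_rot: [0.001, 0.121, 0.993, 0.003]
contact_force: [-0.1, -0.2, 1.4]
gripper_width: 1.0
grasp_force: 0.0
```

>>> {"method": "send_rows", "body": {
  "deltas": "0.002 -0.03 0 0; 0.005 -0.06 0 0; 0.007 -0.09 0 0; 0.01 -0.12 0 0; 0.012 -0.14 0 0"
}}

```text
t: 3.85
eef_pos: [0.067, 0.4265, 0.6208]
tool_rot: [0.001, 0.12, 0.993, 0.004]
contact_force: [0.3, -0.1, 0.2]
gripper_width: 1.001
grasp_force: 0.0
```

```bash
python3 - <<'E'
from h import *
o=bot.get_obs(); print({k:np.round(o[k],3) for k in("t","q","eef_pos","tool_rot","contact_force")})
w=bot.read_camera("wrist");save(w,"wrist2.png")
E
```

```text
{'t': np.float64(3.85), 'q': array([-1.761, -0.077,  0.18 ,  1.405,  0.017,  1.804, -0.248]), 'eef_pos': array([0.067, 0.426, 0.621]), 'tool_rot': array([0.001, 0.12 , 0.993, 0.004]), 'contact_force': array([ 0.309, -0.051,  0.235])}
```

View pics/wrist2.png

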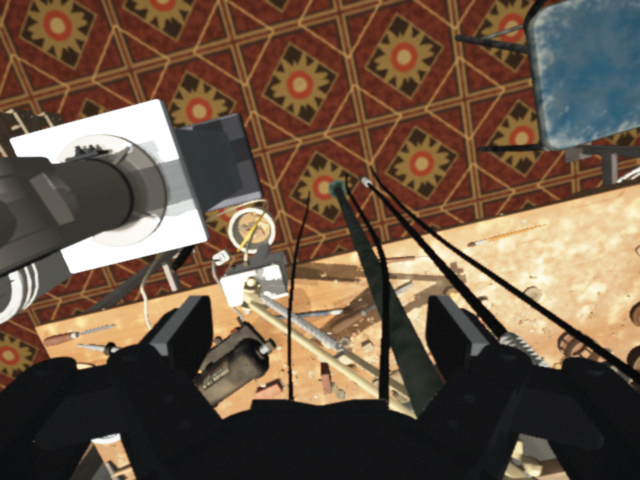

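```bash
python3 - <<'E'
from h import *
w=bot.read_camera("wrist");P=cloud(w);d=w["depth"]
for u0,u1 in((280,300),(370,395),(395,445)):
  for v in (300,360,385,398,405):
    k=[u for u in range(u0,u1) if w["img"][v,u].max()<70 and d[v,u]>.1]
    if k: print(v,k[len(k)//2],len(k),P[v,k[len(k)//2]].round(3))
s=(d>.24)&(P[...,2]>.48);v,u=np.nonzero(s);Q=P[s]
for i in np.argsort(-Q[:,2])[::150][:25]: print((u[i],v[i],*Q[i].round(2)),end=" ")
E
```

```text
300 291 3 [0.226 0.347 0.243]
385 291 4 [0.237 0.356 0.433]
398 292 3 [0.239 0.358 0.451]
300 385 20 [0.201 0.478 0.361]
360 386 8 [0.214 0.458 0.459]
385 385 8 [0.22  0.451 0.485]
398 385 8 [0.223 0.448 0.497]
405 388 1 [0.228 0.449 0.5  ]
300 433 16 [0.067 0.47  0.635]
360 419 41 [0.203 0.485 0.484]
385 424 36 [0.204 0.48  0.514]
398 422 19 [0.206 0.475 0.525]
405 420 14 [0.209 0.472 0.529]
(np.int64(629), np.int64(376), np.float64(0.2), np.float64(0.61), np.float64(0.55)) (np.int64(615), np.int64(365), np.float64(0.2), np.float64(0.61), np.float64(0.54)) (np.int64(425), np.int64(403), np.float64(0.21), np.float64(0.48), np.float64(0.53)) (np.int64(427), np.int64(396), np.float64(0.2), np.float64(0.48), np.float64(0.53)) (np.int64(430), np.int64(391), np.float64(0.2), np.float64(0.48), np.float64(0.52)) (np.int64(439), np.int64(388), np.float64(0.21), np.float64(0.49), np.float64(0.52)) (np.int64(426), np.int64(386), np.float64(0.2), np.float64(0.48), np.float64(0.52)) (np.int64(442), np.int64(384), np.float64(0.21), np.float64(0.49), np.float64(0.51)) (np.int64(580), np.int64(337), np.float64(0.2), np.float64(0.61), np.float64(0.51)) (np.int64(543), np.int64(364), np.float64(0.22), np.float64(0.58), np.float64(0.51)) (np.int64(579), np.int64(332), np.float64(0.2), np.float64(0.61), np.float64(0.5)) (np.int64(576), np.int64(338), np.float64(0.2), np.float64(0.61), np.float64(0.5)) (np.int64(424), np.int64(369), np.float64(0.2), np.float64(0.49), np.float64(0.5)) (np.int64(426), np.int64(367), np.float64(0.2), np.float64(0.49), np.float64(0.49)) (np.int64(380), np.int64(393), np.float64(0.22), np.float64(0.44), np.float64(0.49)) (np.int64(537), np.int64(354), np.float64(0.22), np.float64(0.58), np.float64(0.49)) (np.int64(530), np.int64(349), np.float64(0.21), np.float64(0.58), np.float64(0.49)) (np.int64(425), np.int64(360), np.float64(0.2), np.float64(0.49), np.float64(0.48))
```

>>> {"method": "send_rows", "body": {
  "deltas": "-0.02 -0.02 -0.025 0; -0.05 -0.033 -0.03 0; -0.08 -0.038 -0.03 0; -0.115 -0.043 -0.03 0; -0.15 -0.047 -0.03 0"
}}

```text
t: 4.45
eef_pos: [0.2032, 0.3463, 0.65]
tool_rot: [0.001, 0.121, 0.993, 0.004]
contact_force: [0.4, 1.3, -0.2]
gripper_width: 1.0
grasp_force: 0.0
```

```bash
python3 - <<'E'
from h import *
o=bot.get_obs(); print({k:np.round(o[k],3) for k in("t","q","eef_pos","tool_rot","contact_force")})
w=bot.read_camera("wrist");P=cloud(w);d=w["depth"]
s=(d>.2)&(P[...,2]>.44);v,u=np.nonzero(s);Q=P[s]
for i in np.argsort(-Q[:,2])[::200][:30]: print((u[i],v[i],*Q[i].round(2)),end=" ")
E
```

```text
{'t': np.float64(4.45), 'q': array([-1.645, -0.143,  0.368,  1.387,  0.054,  1.88 ,  0.065]), 'eef_pos': array([0.203, 0.346, 0.65 ]), 'tool_rot': array([0.001, 0.121, 0.993, 0.004]), 'contact_force': array([ 0.364,  1.341, -0.212])}
(np.int64(423), np.int64(403), np.float64(0.29), np.float64(0.39), np.float64(0.62)) (np.int64(527), np.int64(338), np.float64(0.27), np.float64(0.45), np.float64(0.61)) (np.int64(418), np.int64(356), np.float64(0.27), np.float64(0.39), np.float64(0.6)) (np.int64(411), np.int64(352), np.float64(0.27), np.float64(0.39), np.float64(0.6)) (np.int64(482), np.int64(315), np.float64(0.26), np.float64(0.43), np.float64(0.6)) (np.int64(491), np.int64(313), np.float64(0.26), np.float64(0.44), np.float64(0.6)) (np.int64(421), np.int64(351), np.float64(0.27), np.float64(0.4), np.float64(0.59)) (np.int64(498), np.int64(309), np.float64(0.26), np.float64(0.45), np.float64(0.59)) (np.int64(532), np.int64(247), np.float64(0.23), np.float64(0.47), np.float64(0.59)) (np.int64(458), np.int64(306), np.float64(0.25), np.float64(0.42), np.float64(0.59)) (np.int64(399), np.in
[... 976 characters left out ...]
8), np.float64(0.55)) (np.int64(400), np.int64(401), np.float64(0.35), np.float64(0.38), np.float64(0.55)) (np.int64(446), np.int64(294), np.float64(0.27), np.float64(0.43), np.float64(0.54)) (np.int64(490), np.int64(215), np.float64(0.22), np.float64(0.47), np.float64(0.54)) (np.int64(490), np.int64(209), np.float64(0.21), np.float64(0.47), np.float64(0.54)) (np.int64(505), np.int64(193), np.float64(0.2), np.float64(0.48), np.float64(0.54)) (np.int64(634), np.int64(205), np.float64(0.23), np.float64(0.57), np.float64(0.54)) (np.int64(487), np.int64(208), np.float64(0.21), np.float64(0.47), np.float64(0.54)) (np.int64(637), np.int64(179), np.float64(0.22), np.float64(0.57), np.float64(0.53))
```

>>> {"method": "send_rows", "body": {
  "deltas": "-0.03 -0.03 0 0; -0.06 -0.05 0 0; -0.09 -0.07 0 0; -0.125 -0.095 0 0; -0.155 -0.125 0 0"
}}

```text
t: 5.0
eef_pos: [0.3235, 0.1874, 0.6487]
tool_rot: [0.001, 0.121, 0.993, 0.003]
contact_force: [0.7, 0.5, -0.0]
gripper_width: 0.999
grasp_force: 0.0
```

```bash
python3 - <<'E'
from h import *
o=bot.get_obs(); print({k:np.round(o[k],3) for k in("t","q","eef_pos","tool_rot","contact_force")})
E
```

```text
{'t': np.float64(5.0), 'q': array([-1.442, -0.251,  0.534,  1.44 ,  0.132,  1.909,  0.452]), 'eef_pos': array([0.323, 0.187, 0.649]), 'tool_rot': array([0.001, 0.121, 0.993, 0.003]), 'contact_force': array([ 0.652,  0.53 , -0.028])}
```

>>> {"method": "send_rows", "body": {
  "deltas": "-0.025 -0.02 0.02 0; -0.05 -0.035 0.045 0; -0.075 -0.052 0.075 0; -0.1 -0.07 0.11 0; -0.115 -0.105 0.14 0"
}}

```text
t: 5.5
eef_pos: [0.4096, 0.06, 0.5063]
tool_rot: [0.001, 0.12, 0.993, 0.002]
contact_force: [0.8, 0.8, 0.4]
gripper_width: 1.003
grasp_force: 0.0
```

```bash
python3 - <<'E'
from h import *
o=bot.get_obs(); print({k:np.round(o[k],3) for k in("t","q","eef_pos","tool_rot","contact_force")})
E
```

```text
{'t': np.float64(5.5), 'q': array([-1.327, -0.301,  0.785,  1.728,  0.208,  1.625,  0.777]), 'eef_pos': array([0.41 , 0.06 , 0.506]), 'tool_rot': array([0.001, 0.12 , 0.993, 0.002]), 'contact_force': array([0.815, 0.773, 0.406])}
```

>>> {"method": "send_rows", "body": {
  "deltas": "-0.025 -0.027 0.02 0; -0.05 -0.054 0.04 0; -0.075 -0.08 0.06 0; -0.1 -0.107 0.08 0; -0.125 -0.134 0.1 0"
}}

```text
t: 6.0
eef_pos: [0.4988, -0.1012, 0.4077]
tool_rot: [0.002, 0.122, 0.993, 0.001]
contact_force: [4.1, -12.6, -16.6]
gripper_width: 1.002
grasp_force: 0.0
```

```bash
python3 - <<'E'
from h import *
o=bot.get_obs(); print({k:np.round(o[k],3) for k in("t","q","eef_pos","tool_rot","contact_force")})
E
```

```text
{'t': np.float64(6.0), 'q': array([-1.593, -0.299,  1.456,  1.759,  0.3  ,  1.421,  1.139]), 'eef_pos': array([ 0.499, -0.101,  0.408]), 'tool_rot': array([0.002, 0.122, 0.993, 0.001]), 'contact_force': array([  4.072, -12.594, -16.576])}
```

```bash
cat > fk.py <<'E'
import numpy as np
from scipy.spatial.transform import Rotation as R
from scipy.optimize import least_squares
D=[([-1.437,.477,.022,1.555,-.011,1.109,-.083],[.1615,.6548,.2383]),([-1.562,.427,.276,.808,-.125,1.907,-.018],[.1594,.6533,.6255]),
([-1.761,-.077,.18,1.405,.017,1.804,-.248],[.067,.4265,.6208]),([-1.645,-.143,.368,1.387,.054,1.88,.065],[.2032,.3463,.65]),
([-1.442,-.251,.534,1.44,.132,1.909,.452],[.3235,.1874,.6487]),([-1.327,-.301,.785,1.728,.208,1.625,.777],[.4096,.06,.5063]),
([-1.593,-.299,1.456,1.759,.3,1.421,1.139],[.4988,-.1012,.4077])]
def fk(q,p,s):
    c,sh,l1,l2,d,a1,a2,e=p
    T=R.from_euler('z',c+s[0]*q[0]); x=np.array([0,0,sh])
    T=T*R.from_euler('y',q[1])*R.from_euler('z',s[1]*q[2]); x=x+T.apply([a1,0,l1]); el=x.copy()
    T=T*R.from_euler('y',q[3])*R.from_euler('z',s[2]*q[4]); x=x+T.apply([a2,0,l2])
    T=T*R.from_euler('y',q[5])*R.from_euler('z',s[3]*q[6]); w=x.copy(); x=x+T.apply([0,0,d])
    return x,T,el,w
if __name__=="__main__":
    for s1 in(1,-1):
     for s3 in(1,-1):
      for s5 in (1,-1):
       b=None
       for c0 in np.arange(-3,3,1.):
        r=least_squares(lambda p:np.concatenate([fk(q,p,(s1,s3,s5,1))[0]-x for q,x in D]+[(fk(q,p,(s1,s3,s5,1))[1].apply([0,0,1])-[0,0,-1])*.2 for q,x in D]),[c0,.34,.45,.45,.3,0,0,0])
        if b is None or r.cost<b.cost:b=r
       print(s1,s3,s5,b.cost.round(6),b.x.round(4))
    from station import bot
    bot.read_camera("side"); o=bot.get_obs(); print(o["contact_force"].round(1),o["q"].round(3),o["joint_torque"].round(1))
E
python3 fk.py
```

```text
1 1 1 0.460243 [-1.36800e-01 -8.76789e+01 -5.09200e-01  4.20300e-01 -8.92166e+01
 -6.38000e-02  5.92400e-01  0.00000e+00]
1 1 -1 0.284822 [-3.8627  0.5832  1.1543  0.4528  0.6482 -0.2735  0.6475  0.    ]
1 -1 1 0.059854 [ 2.9798 -0.1056  0.5425  0.4797 -0.0681 -0.0043 -0.0049  0.    ]
1 -1 -1 0.039808 [ -3.2692 -16.8848   0.6552   0.522  -16.9648   0.0256   0.237    0.    ]
-1 1 1 0.513636 [-3.24780e+00 -8.22873e+01 -4.24800e-01  3.79500e-01 -8.37477e+01
 -8.27000e-02  5.92200e-01  0.00000e+00]
-1 1 -1 0.299888 [-0.709   0.6398  0.9714  0.4587  0.494  -0.2441  0.6798  0.    ]
-1 -1 1 0.013998 [-0.1062 -0.0183  0.4892  0.4962 -0.0145  0.0025 -0.0193  0.    ]
-1 -1 -1 0.00139 [-0.1119  0.3006  0.5042  0.4981  0.3164 -0.0018 -0.0149  0.    ]
[-0.1 -1.8  1.4] [-1.605 -0.311  1.45   1.761  0.308  1.419  1.137] [  6.6  17.2   0.6 -28.9   0.1   0.7   0.3]
```

```bash
cat > ik.py <<'E'
from fk import *
S=(-1,-1,-1,-1);p=[-.1119,.3006,.5042,.4981,.3164,-.0018,-.0149,0]
lo=np.array([-2.96,-.34,-1.41,.24,-1.37,.17,-2.96]);hi=np.array([2.96,2.1,1.46,2.44,4.51,1.92,2.96])
from station import bot
q0=bot.get_obs()["q"];
x,T,el,w=fk(q0,p,S);print("now",x.round(3),"elbow",el.round(3),"wrist",w.round(3),T.as_matrix()[:,0].round(2))
def go(q,x,T,reg=.003):
    f=lambda a:np.r_[(fk(a,p,S)[0]-x),.3*(fk(a,p,S)[1]*T.inv()).as_rotvec(),reg*(a-q)]
    r=least_squares(f,np.clip(q,lo+1e-3,hi-1e-3),bounds=(lo,hi)); return r.x,np.abs(r.fun[:6]).max()
T0=T
for name,tx,spin in [("down",(.443,-.07,.01),0),("down spin-20",(.443,-.07,.01),-20),("d+20",(.443,-.07,.01),20),("d-60",(.443,-.07,.01),-60),("d-90",(.443,-.07,.01),-90),("d70",(.443,-.07,.01),70)]:
    q=q0
    for k in range(1,11):
        q,e=go(q,x+(np.array(tx)-x)*k/10,R.from_euler('z',spin*k/10,degrees=True)*T0)
    print(name,q.round(2),"err",e.round(4),"elb",fk(q,p,S)[2].round(2))
    q1=q
    for nm,t in(("bay",(.57,-.10,.01)),("crankL",(.43,-.17,.075)),("crankN",(.465,-.246,.075)),("crankF",(.53,-.22,.075))):
        for k in range(1,6): q,e=go(q,fk(q,p,S)[0]+(np.array(t)-fk(q,p,S)[0])*k/5,R.from_euler('z',spin,degrees=True)*T0)
        print("  ",nm,q.round(2),e.round(4))
E
python3 ik.py
```

```text
now [ 0.481 -0.106  0.407] elbow [-0.014 -0.154  0.781] wrist [ 0.479 -0.107  0.724] [-0.33 -0.94 -0.01]
down [-0.48  0.5   0.59  2.24 -0.55  0.54  1.87] err 0.0 elb [0.22 0.09 0.74]
   bay [-0.4   0.66  0.57  1.94 -0.55  0.69  1.85] 0.0
   crankL [-0.36  0.39  0.71  2.19 -0.42  0.69  1.98] 0.0
   crankN [-0.2   0.49  0.68  2.04 -0.46  0.75  2.11] 0.0
   crankF [-0.25  0.56  0.65  1.93 -0.48  0.8   2.02] 0.0
down spin-20 [-0.5   0.5   0.6   2.24 -0.56  0.54  1.53] err 0.0 elb [0.22 0.09 0.74]
   bay [-0.41  0.67  0.58  1.94 -0.56  0.69  1.51] 0.0
   crankL [-0.38  0.4   0.72  2.19 -0.42  0.68  1.63] 0.0
   crankN [-0.21  0.5   0.69  2.05 -0.47  0.75  1.77] 0.0
   crankF [-0.26  0.57  0.66  1.93 -0.49  0.8   1.67] 0.0
d+20 [-0.47  0.49  0.58  2.24 -0.54  0.54  2.21] err 0.0 elb [0.22 0.08 0.75]
   bay [-0.39  0.66  0.56  1.93 -0.54  0.69  2.19] 0.0
   crankL [-0.35  0.39  0.69  2.19 -0.41  0.69  2.32] 0.0
   crankN [-0.19  0.49  0.67  2.04 -0.45  0.75  2.45] 0.0
   crankF [-0.24  0.56  0.64  1.93 -0.47  0.8   2.36] 0.0
d-60 [-0.52  0.51  0.62  2.24 -0.57  0.55  0.84] err 0.0 elb [0.22
[... 153 characters left out ...]
  2.05 -0.48  0.75  1.08] 0.0
   crankF [-0.28  0.57  0.69  1.93 -0.5   0.8   0.98] 0.0
d-90 [-0.54  0.51  0.64  2.24 -0.58  0.55  0.32] err 0.0 elb [0.22 0.1  0.74]
   bay [-0.45  0.68  0.62  1.94 -0.59  0.71  0.3 ] 0.0
   crankL [-0.42  0.41  0.77  2.19 -0.44  0.69  0.43] 0.0
   crankN [-0.25  0.51  0.73  2.05 -0.49  0.75  0.56] 0.0
   crankF [-0.29  0.58  0.71  1.93 -0.51  0.81  0.46] 0.0
d70 [-0.34  0.46  0.43  2.23 -0.4   0.52  2.96] err 0.0 elb [0.22 0.05 0.75]
   bay [-0.27  0.63  0.41  1.93 -0.4   0.67  2.95] 0.0
   crankL [ 0.03  0.32  0.26  2.19 -0.14  0.65  2.96] 0.0
   crankN [ 0.36  0.41  0.02  2.04 -0.02  0.7   2.96] 0.0
   crankF [ 0.28  0.48  0.01  1.93 -0.01  0.74  2.86] 0.0
```

>>> {"method": "send_rows", "body": {
  "deltas": "0.01 0.003 0.02 8; 0.02 0.006 0.05 16; 0.035 0.01 0.08 24; 0.05 0.013 0.11 32; 0.06 0.016 0.14 40"
}}

```text
t: 6.55
eef_pos: [0.4436, -0.0696, 0.2704]
tool_rot: [-0.001, 0.448, 0.894, 0.001]
contact_force: [0.5, -0.6, -0.6]
gripper_width: 1.0
grasp_force: 0.0
```

>>> {"method": "send_rows", "body": {
  "deltas": "0 0 0 8.5; 0 0 0 17; 0 0 0 25.5; 0 0 0 34; 0 0 0 42"
}}

```text
t: 7.05
eef_pos: [0.4451, -0.0696, 0.2717]
tool_rot: [-0.002, 0.738, 0.674, 0.003]
contact_force: [-1.3, 0.4, 0.4]
gripper_width: 1.001
grasp_force: 0.0
```

```bash
python3 - <<'E'
from h import *
o=bot.get_obs(); print({k:np.round(o[k],3) for k in("t","q","eef_pos","tool_rot","contact_force")})
E
```

```text
{'t': np.float64(7.05), 'q': array([-1.576, -0.296,  1.451,  2.079,  0.32 ,  1.117, -0.364]), 'eef_pos': array([ 0.445, -0.07 ,  0.272]), 'tool_rot': array([-0.002,  0.738,  0.674,  0.003]), 'contact_force': array([-1.264,  0.417,  0.37 ])}
```

```bash
cat > meas.py <<'E'
from h import *
np.set_printoptions(precision=4,suppress=True)
w=bot.read_camera("wrist");save(w,"wrist3.png");P=cloud(w);d=w["depth"]
L={}
for q in("feeder","loading_bay","outfeed","gate","crank_handle","blank"):
    r=bot.landmark_of(w,q); print(q,[(np.round(x["xyz"],4),round(x["confidence"],2)) for x in r[:2]])
m=bot.masks_of(w,"blank")
if m:
    Q=P[m[0]["mask"]&(d>0)]; Q=Q[(Q[:,2]>.014)&(Q[:,2]<.024)]
    print("blank",m[0]["confidence"],len(Q),cv2.minAreaRect(Q[:,:2].astype(np.float32)*1000))
f=np.array([.4885,-.1995]);a=np.radians(-27.2);X=np.array([np.cos(a),np.sin(a)]);Y=np.array([-X[1],X[0]])
l=np.stack([(P[...,:2]-f)@X,(P[...,:2]-f)@Y],-1);z=P[...,2];ok=d>.2
s=ok&(z>.017)&(z<.026)&(l[...,1]>.08)&(l[...,1]<.29)&(l[...,0]>.05)&(l[...,0]<.09);Q=l[s].astype(np.float32)
if len(Q)>50: print("fence top local",len(Q),cv2.minAreaRect(Q*1000))
s=ok&(z>.052)&(z<.062)&(np.hypot(l[...,0],l[...,1])<.085);print("wheel",s.sum(),cv2.minEnclosingCircle(P[s][:,:2].astype(np.float32)) if s.sum() else 0)
s=ok&(z>.094)&(z<.115)&(np.hypot(l[...,0],l[...,1])<.085);print("handle",s.sum(),P[s].mean(0) if s.sum() else 0)
o=bot.get_obs();print(o["eef_pos"],o["tool_rot"])
E
python3 meas.py
```

```text
feeder [(array([ 0.4949, -0.2041,  0.0035]), 0.89), (array([ 0.3809, -0.2463, -0.0064]), 0.64)]
loading_bay []
outfeed []
gate []
crank_handle []
blank [(array([ 0.4442, -0.0689,  0.0006]), 0.92), (array([ 0.6794, -0.1793, -0.0041]), 0.24)]
blank 0.76 3412 ((445.03070068359375, -68.68444061279297), (85.09913635253906, 49.99645233154297), 58.952110290527344)
fence top local 2461 ((72.4064712524414, 185.02020263671875), (13.58247184753418, 209.98226928710938), 0.3475547730922699)
wheel 9962 ((0.4850757122039795, -0.19839118421077728), 0.07381875067949295)
handle 340 [ 0.4683 -0.2407  0.1022]
[ 0.4452 -0.0697  0.2718] [-0.0025  0.7358  0.6771  0.003 ]
```

View pics/wrist3.png

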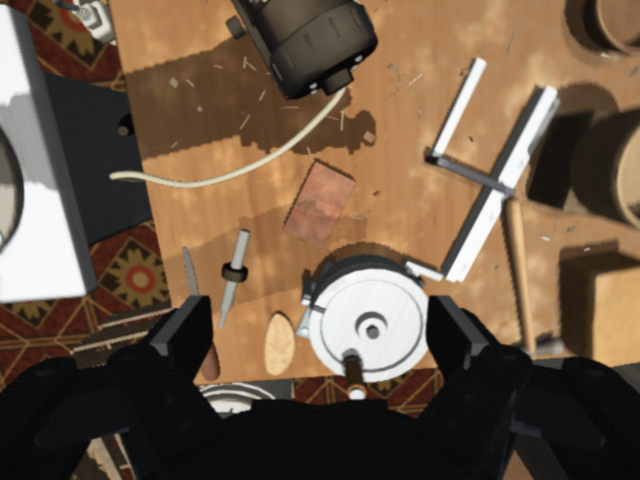

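```bash
python3 - <<'E'
from h import *
Q=[]
for n in("wrist","scene"):
    p=bot.read_camera(n);P=cloud(p);Q.append(P[(p["depth"]>.2)])
Q=np.vstack(Q);Q=Q[(Q[:,0]>.36)&(Q[:,0]<.56)&(Q[:,1]>-.05)&(Q[:,1]<.08)&(Q[:,2]<.17)]
t=np.radians(58.95);u=np.array([np.cos(t),np.sin(t)]);v=np.array([np.sin(t),-np.cos(t)])
d=Q[:,:2]-[.445,-.069]; A=d@u;B=d@v
for lo,hi in((.025,.07),(.07,.1),(.1,.2)):
    for b in np.arange(-.08,.08,.02):
        k=(Q[:,2]>lo)&(Q[:,2]<hi)&(B>b)&(B<b+.02)
        if k.sum()>5: print((lo,hi),"across",round(b,2),"nearest along",np.percentile(A[k],2).round(3),"zmax",Q[k,2].max().round(3))
k=(Q[:,2]>.004)&(Q[:,2]<.014)&(A<.03);print("cable low",[(a.round(3),b.round(3)) for a,b in zip(A[k],B[k])][::60])
E
```

```text
(0.025, 0.07) across -0.08 nearest along 0.086 zmax 0.07
(0.025, 0.07) across -0.06 nearest along 0.09 zmax 0.07
(0.025, 0.07) across -0.04 nearest along 0.117 zmax 0.069
(0.07, 0.1) across -0.08 nearest along 0.081 zmax 0.1
(0.07, 0.1) across -0.06 nearest along 0.089 zmax 0.1
(0.07, 0.1) across -0.04 nearest along 0.1 zmax 0.1
(0.1, 0.2) across -0.08 nearest along 0.086 zmax 0.134
(0.1, 0.2) across -0.06 nearest along 0.093 zmax 0.134
(0.1, 0.2) across -0.04 nearest along 0.106 zmax 0.131
cable low [(np.float64(0.03), np.float64(-0.071)), (np.float64(0.024), np.float64(-0.069)), (np.float64(0.017), np.float64(-0.074)), (np.float64(0.008), np.float64(-0.083)), (np.float64(-0.002), np.float64(-0.093)), (np.float64(0.028), np.float64(-0.069)), (np.float64(0.004), np.float64(-0.088))]
```

>>> {"method": "send_rows", "body": {
  "deltas": "-0.003 -0.002 0.04 8; -0.006 -0.004 0.08 16; -0.01 -0.0056 0.12 24; -0.01 -0.0056 0.16 26.3; -0.01 -0.0056 0.2 26.3",
  "claw": 0.78,
  "force": 30
}}

```text
t: 8.05
eef_pos: [0.3767, -0.0664, 0.1694]
tool_rot: [0.005, 0.871, 0.491, 0.013]
contact_force: [-0.6, 0.6, 0.0]
gripper_width: 0.782
grasp_force: 0.0
```

>>> {"method": "send_rows", "body": {
  "deltas": "0 0 0.02 0; 0 0 0.035 0; 0 0 0.035 0"
}}

```text
t: 8.35
eef_pos: [0.3619, -0.0635, 0.152]
tool_rot: [0.009, 0.871, 0.491, 0.017]
contact_force: [-0.7, -0.5, -0.2]
gripper_width: 0.775
grasp_force: 0.0
```

```bash
cat > st.py <<'E'
from h import *
o=bot.get_obs(); print({k:np.round(o[k],4) for k in("t","q","eef_pos","tool_rot","contact_force","gripper_width")})
q=o["tool_rot"]; a=np.degrees(2*np.arctan2(q[2],q[1])); print("tool x",a.round(2),"tool y",(a-90).round(2))
f=np.array([.4898,-.2002]);t=np.radians(-26.85);X=np.array([np.cos(t),np.sin(t)]);Y=np.array([-X[1],X[0]])
print("TCP feeder mm",((o["eef_pos"][:2]-f)@X*1000).round(1),((o["eef_pos"][:2]-f)@Y*1000).round(1))
E
python3 st.py
```

```text
{'t': np.float64(8.35), 'q': array([-1.556 , -0.3364,  1.4544,  2.4025,  0.4807,  0.7989, -0.9868]), 'eef_pos': array([ 0.3619, -0.0635,  0.152 ]), 'tool_rot': array([0.0094, 0.8707, 0.4915, 0.0169]), 'contact_force': array([-0.6591, -0.4667, -0.2036]), 'gripper_width': np.float64(0.7753)}
tool x 58.89 tool y -31.11
TCP feeder mm -175.8 64.2
```

```bash
cat > sim.py <<'E'
from fk import *
S=(-1,-1,-1,-1);p=[-.1119,.3006,.5042,.4981,.3164,-.0018,-.0149,0]
lo=np.array([-2.96,-.34,-1.41,.24,-1.37,.17,-2.96])+.004;hi=np.array([2.96,2.1,1.46,2.44,4.51,1.92,2.96])-.004
def J(q):
    x,T,_,_=fk(q,p,S);j=np.zeros((6,7))
    for i in range(7):
        a=q.copy();a[i]+=1e-5;y,U,_,_=fk(a,p,S);j[:3,i]=(y-x)/1e-5;j[3:,i]=(U*T.inv()).as_rotvec()/1e-5
    return j,x,T
def move(q,tx,yaw,step=.012,w=np.ones(7)):
    q=q.copy();x,T,_,_=fk(q,p,S);y0=np.degrees(np.arctan2(*T.as_matrix()[[1,0],0]));n=int(max(np.linalg.norm(tx-x)/step,abs(yaw-y0)/3))+1
    for k in range(1,n+3):
        g=min(k/n,1);X=x+(tx-x)*g;U=R.from_euler('z',y0+(yaw-y0)*g,degrees=True)*R.from_euler('x',np.pi)
        free=np.ones(7,bool)
        for _ in range(3):
            j,c,Tc=J(q);e=np.r_[X-c,(U*Tc.inv()).as_rotvec()]
            jf=j[:,free];dq=np.zeros(7);dq[free]=jf.T@np.linalg.solve(jf@jf.T+1e-4*np.eye(6),e)
            qn=q+dq;bad=((qn>hi)|(qn<lo))&free
            if not bad.any():break
            free&=~bad
        q=np.clip(q+dq,lo,hi)
    return q,np.linalg.norm(tx-fk(q,p,S)[0])
if __name__=="__main__":
    q=np.array(D[0][0]); yaw=np.degrees(np.arctan2(*fk(q,p,S)[1].as_matrix()[[1,0],0]));print("yaw",yaw)
    for _,x in D[1:]:
        q,e=move(q,np.array(x),yaw);print(q.round(2),round(e,4))
    for qq,_ in D[1:]: print("real",qq)
    from station import bot
    print("model now",fk(bot.get_obs()["q"],p,S)[0],np.degrees(np.arctan2(*fk(bot.get_obs()["q"],p,S)[1].as_matrix()[[1,0],0])))
E
python3 sim.py
```

```text
yaw -110.2331651147333
[-1.45  0.43  0.02  0.8  -0.01  1.92 -0.11] 0.0
[-1.51 -0.09 -0.02  1.42 -0.    1.81 -0.2 ] 0.0
[-1.38 -0.14  0.19  1.39  0.03  1.88  0.14] 0.0
[-1.25 -0.21  0.46  1.44  0.1   1.89  0.56] 0.0
[-1.16 -0.24  0.73  1.71  0.16  1.61  0.88] 0.0
[-0.99  0.09  1.14  1.73 -0.08  1.38  1.5 ] 0.0
real [-1.562, 0.427, 0.276, 0.808, -0.125, 1.907, -0.018]
real [-1.761, -0.077, 0.18, 1.405, 0.017, 1.804, -0.248]
real [-1.645, -0.143, 0.368, 1.387, 0.054, 1.88, 0.065]
real [-1.442, -0.251, 0.534, 1.44, 0.132, 1.909, 0.452]
real [-1.327, -0.301, 0.785, 1.728, 0.208, 1.625, 0.777]
real [-1.593, -0.299, 1.456, 1.759, 0.3, 1.421, 1.139]
model now [ 0.34937481 -0.04800287  0.13671771] 142.45882066841241
```

```bash
cat > search.py <<'E'
from sim import *
from station import bot
import time
q0=bot.get_obs()["q"];rng=np.random.default_rng(0);t0=time.time()
q00,_=move(q0,np.array([.445,-.08,.3]),142.5,step=.03)
print("retreat",q00.round(2))
best=[]
while time.time()-t0<200:
    q=q00;W=[]
    for _ in range(rng.integers(1,4)):
        x=np.array([rng.uniform(.38,.53),rng.uniform(-.28,.15),rng.uniform(.22,.5)]);yaw=142.5+rng.choice([0,0,60,-60,110])
        q,e=move(q,x,yaw,step=.03);W.append((x.round(2).tolist(),int(yaw-142.5)))
        if e>.01: break
    if e>.01: continue
    q,e=move(q,np.array([.44,-.08,.3]),142.5,step=.03)
    q2,e2=move(q,np.array([.44,-.08,.012]),142.5,step=.03)
    m=np.minimum(q2-lo,hi-q2).min()
    best.append((e2-.02*min(m,.3),e2,m,W,q.round(2),q2.round(2)))
best.sort(key=lambda b:b[0])
print(len(best))
for b in best[:6]: print(round(b[1],4),round(b[2],2),b[3],b[4],b[5])
E
python3 search.py
```

```text
retreat [-1.58 -0.33  1.42  2.    0.35  1.21 -0.83]
963
0.0 0.21 [([0.46, -0.02, 0.32], 0)] [-1.55 -0.33  1.39  2.01  0.35  1.21 -0.83] [-0.88  0.8   1.12  2.23 -1.06  0.83  0.41]
0.0 0.21 [([0.5, -0.01, 0.43], -60), ([0.44, -0.2, 0.44], -60), ([0.4, 0.05, 0.23], 0)] [-1.55 -0.33  1.39  2.01  0.35  1.21 -0.83] [-0.88  0.79  1.11  2.23 -1.05  0.83  0.41]
0.0 0.21 [([0.47, -0.04, 0.45], 0)] [-1.55 -0.33  1.39  2.01  0.35  1.21 -0.83] [-0.86  0.77  1.09  2.23 -1.03  0.8   0.39]
0.0 0.21 [([0.4, 0.07, 0.25], -60), ([0.46, -0.11, 0.39], -60)] [-1.55 -0.33  1.39  2.01  0.35  1.21 -0.83] [-0.85  0.76  1.07  2.23 -1.01  0.79  0.38]
0.0 0.21 [([0.5, -0.02, 0.45], 0)] [-1.55 -0.33  1.39  2.01  0.35  1.21 -0.83] [-0.85  0.75  1.07  2.23 -1.01  0.79  0.38]
0.0 0.21 [([0.45, -0.04, 0.34], -60)] [-1.55 -0.33  1.39  2.01  0.35  1.21 -0.83] [-0.85  0.75  1.07  2.23 -1.01  0.79  0.38]
```

```bash
cat > search2.py <<'E'
from sim import *
from station import bot
import time,sys
from multiprocessing import Pool
q0=bot.get_obs()["q"]
def run(seed):
    rng=np.random.default_rng(seed);t0=time.time();best=[]
    qs,_=move(q0,np.array([.445,-.08,.3]),142.5,step=.03)
    while time.time()-t0<230:
        q=qs;W=[];bad=False
        for _ in range(rng.integers(2,5)):
            x=np.array([rng.uniform(.36,.54),rng.uniform(-.32,.17),rng.uniform(.22,.62)]);yaw=142.5+rng.choice([0,0,0,83,-60])
            qn,e=move(q,x,yaw,step=.025);bad=e>.01 or np.abs(qn-q)[:4].max()>1.3
            q=qn;W.append((x.round(2).tolist(),int(yaw-142.5)))
            if bad:break
        if bad: continue
        q,e=move(q,np.array([.44,-.08,.3]),142.5,step=.025)
        if e>.01: continue
        best.append((q[2]-min(q[1],.1)*2+.1*len(W),W,q.round(2)))
    return sorted(best,key=lambda b:b[0])[:4]
if __name__=="__main__":
    import os
    n=os.cpu_count();print(n)
    with Pool(n) as P: B=sorted(sum(P.map(run,range(n)),[]),key=lambda b:b[0])
    for b in B[:8]: print(round(b[0],2),b[1],b[2])
E
OMP_NUM_THREADS=1 python3 search2.py
```

```text
4
0.87 [([0.38, 0.17, 0.44], 0), ([0.51, -0.11, 0.47], 0), ([0.39, -0.13, 0.42], 0)] [-0.45 -0.03  0.51  2.01  0.02  1.15 -0.49]
0.92 [([0.37, 0.13, 0.49], 0), ([0.51, -0.05, 0.37], 0), ([0.38, -0.01, 0.42], 0)] [-0.5  -0.03  0.56  2.01  0.02  1.15 -0.49]
0.96 [([0.36, -0.09, 0.5], 0), ([0.37, -0.18, 0.28], -60)] [-0.64 -0.03  0.69  2.01  0.02  1.15 -0.5 ]
0.97 [([0.5, 0.07, 0.53], 0), ([0.37, 0.02, 0.52], 0)] [-0.65 -0.03  0.7   2.01  0.02  1.15 -0.5 ]
0.97 [([0.36, -0.07, 0.5], 0), ([0.52, 0.07, 0.29], -60), ([0.49, 0.11, 0.44], 0)] [-0.56 -0.03  0.61  2.01  0.02  1.15 -0.49]
0.98 [([0.37, -0.14, 0.48], 0), ([0.43, 0.08, 0.44], -60)] [-0.66 -0.03  0.71  2.01  0.02  1.15 -0.5 ]
0.98 [([0.36, -0.3, 0.4], 0), ([0.36, 0.06, 0.6], 0), ([0.53, -0.02, 0.4], -60)] [-0.56 -0.03  0.62  2.01  0.02  1.15 -0.49]
0.99 [([0.46, 0.01, 0.54], 0), ([0.53, -0.03, 0.37], 0), ([0.39, 0.04, 0.48], 0)] [-0.58 -0.03  0.63  2.01  0.02  1.15 -0.49]
```

>>> {"method": "send_rows", "body": {
  "deltas": "0 0 -0.05 0; 0 0 -0.1 0; 0 0 -0.15 0; 0 0 -0.2 0; 0 0 -0.25 0"
}}

```text
t: 8.85
eef_pos: [0.3554, -0.0637, 0.3548]
tool_rot: [0.01, 0.871, 0.492, 0.018]
contact_force: [1.0, -1.7, 0.3]
gripper_width: 0.778
grasp_force: 0.0
```

```bash
python3 st.py
```

```text
{'t': np.float64(8.85), 'q': array([-0.7301, -0.3227,  0.5699,  2.1103,  0.1873,  1.2704, -0.7755]), 'eef_pos': array([ 0.3554, -0.0637,  0.3548]), 'tool_rot': array([0.0097, 0.8706, 0.4917, 0.0176]), 'contact_force': array([ 0.9833, -1.7488,  0.2962]), 'gripper_width': np.float64(0.7783)}
tool x 58.91 tool y -31.09
TCP feeder mm -181.6 61.1
```

>>> {"method": "send_rows", "body": {
  "deltas": "0.01 0.027 0.01 0; 0.02 0.054 0.03 0; 0.03 0.081 0.05 0; 0.03 0.081 0.05 0"
}}

```text
t: 9.25
eef_pos: [0.4447, -0.0804, 0.3047]
tool_rot: [0.012, 0.871, 0.491, 0.015]
contact_force: [-0.1, 1.1, -0.2]
gripper_width: 0.78
grasp_force: 0.0
```

```bash
python3 st.py
```

```text
{'t': np.float64(9.25), 'q': array([-0.7831, -0.0357,  0.8237,  2.0421,  0.0334,  1.0857, -0.5178]), 'eef_pos': array([ 0.4447, -0.0804,  0.3047]), 'tool_rot': array([0.0115, 0.8708, 0.4912, 0.0154]), 'contact_force': array([-0.1183,  1.1056, -0.1769]), 'gripper_width': np.float64(0.7797)}
tool x 58.85 tool y -31.15
TCP feeder mm -94.4 86.5
```

```bash
cat > to.py <<'E'
import sys
from h import *
x,y,z,yaw=map(float,sys.argv[1:5])  # yaw: desired tool-y heading deg
o=bot.get_obs();q=o["tool_rot"];M=R.from_quat(np.roll(q,-1)).as_matrix()
d=M.T@(np.array([x,y,z])-o["eef_pos"]);cur=np.degrees(2*np.arctan2(q[2],q[1]))-90
print("delta",d.round(4),"spin",round(cur-yaw,2),"zdir",M[:,2].round(3))
E
python3 to.py .4388 -.0793 .012 -31.05
```

```text
delta [-0.0066 -0.0159  0.2923] spin -0.1 zdir [ 0.038 -0.005 -0.999]
```

>>> {"method": "send_rows", "body": {
  "deltas": "-0.001 -0.003 0.04 0; -0.003 -0.006 0.08 0; -0.004 -0.009 0.12 0; -0.005 -0.012 0.16 0; -0.006 -0.014 0.19 0"
}}

```text
t: 9.75
eef_pos: [0.4347, -0.0773, 0.1142]
tool_rot: [0.009, 0.87, 0.492, 0.017]
contact_force: [1.2, 0.1, 1.3]
gripper_width: 0.782
grasp_force: 0.0
```

```bash
python3 st.py; python3 to.py .4388 -.0793 .012 -31.05
```

```text
{'t': np.float64(9.75), 'q': array([-0.5906,  0.3297,  0.7472,  2.27  , -0.3966,  0.6236, -0.0944]), 'eef_pos': array([ 0.4347, -0.0773,  0.1142]), 'tool_rot': array([0.0093, 0.8705, 0.4918, 0.0173]), 'contact_force': array([1.2172, 0.1178, 1.2819]), 'gripper_width': np.float64(0.7821)}
tool x 58.93 tool y -31.07
TCP feeder mm -104.7 84.8
delta [-0.0017  0.0012  0.1023] spin -0.02 zdir [ 0.039  0.001 -0.999]
```

>>> {"method": "send_rows", "body": {
  "deltas": "-0.001 0.001 0.04 0; -0.0015 0.001 0.075 0; -0.0015 0.001 0.095 0; -0.0015 0.001 0.102 0; -0.0015 0.001 0.102 0"
}}

```text
t: 10.25
eef_pos: [0.4396, -0.0795, 0.0139]
tool_rot: [0.009, 0.871, 0.491, 0.018]
contact_force: [0.4, 0.7, -0.2]
gripper_width: 0.782
grasp_force: 0.0
```

>>> {"method": "send_rows", "body": {
  "deltas": "0 0 0 0; 0 0 0 0; 0 0 0 0; 0 0 0 0; 0 0 0 0",
  "claw": 0.5,
  "force": 30
}}

```text
t: 10.75
eef_pos: [0.4403, -0.0796, 0.0152]
tool_rot: [0.01, 0.871, 0.491, 0.019]
contact_force: [-0.6, -0.2, 8.2]
gripper_width: 0.571
grasp_force: 31.8
```

```bash
python3 st.py
```

```text
{'t': np.float64(10.75), 'q': array([-0.357 ,  0.5289,  0.4875,  2.2965, -0.6605,  0.4022,  0.139 ]), 'eef_pos': array([ 0.4403, -0.0796,  0.0152]), 'tool_rot': array([0.0101, 0.8707, 0.4913, 0.019 ]), 'contact_force': array([-0.5542, -0.224 ,  8.2209]), 'gripper_width': np.float64(0.5712)}
tool x 58.87 tool y -31.13
TCP feeder mm -98.6 85.2
```

```bash
python3 to.py .5516 -.1001 .0144 -26.85
```

```text
delta [0.0399 0.1057 0.0056] spin -4.28 zdir [ 0.043  0.001 -0.999]
```

>>> {"method": "send_rows", "body": {
  "deltas": "0.006 0.016 0.0008 -0.6; 0.015 0.04 0.002 -1.5; 0.024 0.064 0.0034 -2.6; 0.033 0.088 0.0046 -3.5; 0.04 0.1057 0.0056 -4.3"
}}

```text
t: 11.25
eef_pos: [0.5478, -0.0996, 0.0144]
tool_rot: [0.007, 0.852, 0.524, 0.016]
contact_force: [-17.3, 3.4, 33.7]
gripper_width: 0.576
grasp_force: 36.0
```

>>> {"method": "send_rows", "body": {
  "deltas": "0 0 0 0; 0 0 0 0"
}}

```text
t: 11.45
eef_pos: [0.5523, -0.1003, 0.0148]
tool_rot: [0.011, 0.852, 0.524, 0.019]
contact_force: [-0.8, -0.3, 10.2]
gripper_width: 0.579
grasp_force: 33.3
```

```bash
python3 st.py
```

```text
{'t': np.float64(11.45), 'q': array([-0.3161,  0.6529,  0.5067,  2.0381, -0.6071,  0.5521,  0.1515]), 'eef_pos': array([ 0.5523, -0.1003,  0.0148]), 'tool_rot': array([0.0112, 0.8516, 0.5237, 0.0189]), 'contact_force': array([-0.8201, -0.2914, 10.1505]), 'gripper_width': np.float64(0.5786)}
tool x 63.18 tool y -26.82
TCP feeder mm 10.7 117.4
```

>>> {"method": "send_rows", "body": {
  "deltas": "0 0 0 0; 0 0 0 0; 0 0 0 0; 0 0 -0.03 0; 0 0 -0.06 0",
  "claw": 0.72
}}

```text
t: 11.95
eef_pos: [0.5471, -0.1002, 0.0727]
tool_rot: [0.01, 0.852, 0.523, 0.016]
contact_force: [1.6, 1.1, 0.0]
gripper_width: 0.724
grasp_force: 0.0
```

```bash
python3 st.py; python3 - <<'E'
f=(.4898,-.2002);X=(.8922,-.4517);Y=(.4517,.8922)
for a,b in((-45,129),(1.5,129)): print(f[0]+(a*X[0]+b*Y[0])/1e3,f[1]+(a*X[1]+b*Y[1])/1e3)
E
python3 to.py .5079 -.0648 .075 -26.85; sed -i 's/wrist3/wrist4/' meas.py; python3 meas.py
```

```text
{'t': np.float64(11.95), 'q': array([-0.3908,  0.5621,  0.6028,  2.0314, -0.5243,  0.6605,  0.084 ]), 'eef_pos': array([ 0.5471, -0.1002,  0.0727]), 'tool_rot': array([0.0098, 0.8519, 0.5234, 0.0163]), 'contact_force': array([1.5787, 1.0663, 0.0491]), 'gripper_width': np.float64(0.7235)}
tool x 63.14 tool y -26.86
TCP feeder mm 6.0 115.1
0.5079203 -0.0647797
0.5494076 -0.08578374999999998
delta [ 0.0139 -0.0509 -0.0038] spin -0.01 zdir [ 0.038  0.    -0.999]
feeder [(array([ 0.493 , -0.1966,  0.0031]), 0.92)]
loading_bay []
outfeed []
gate []
crank_handle []
blank [(array([ 0.5604, -0.0924,  0.0032]), 0.75)]
blank 0.84 13236 ((557.6846313476562, -89.82688903808594), (85.10616302490234, 50.230560302734375), 63.230926513671875)
fence top local 741 ((73.65760803222656, 111.6146240234375), (12.433048248291016, 44.371490478515625), 0.6080090403556824)
wheel 0 0
handle 0 0
[ 0.5474 -0.1001  0.0717] [0.0099 0.8518 0.5235 0.0166]
```

>>> {"method": "send_rows", "body": {
  "deltas": "0.005 -0.02 0 0; 0.014 -0.051 0 0; 0.014 -0.051 0 0; 0.014 -0.0495 0.03 0; 0.014 -0.048 0.056 0",
  "claw": 0
}}

```text
t: 12.85
eef_pos: [0.5145, -0.0658, 0.0144]
tool_rot: [0.011, 0.852, 0.524, 0.018]
contact_force: [-1.2, 0.7, -0.1]
gripper_width: -0.003
grasp_force: 0.0
```

```bash
python3 st.py; python3 to.py .543 -.0825 .014 -26.85;  python3 to.py .5494 -.0858 .014 -26.85
```

```text
{'t': np.float64(12.85), 'q': array([-0.3871,  0.6075,  0.5023,  2.136 , -0.6197,  0.4963,  0.117 ]), 'eef_pos': array([ 0.5145, -0.0658,  0.0144]), 'tool_rot': array([0.0106, 0.8516, 0.5238, 0.0178]), 'contact_force': array([-1.2286,  0.6692, -0.05  ]), 'gripper_width': np.float64(-0.0032)}
tool x 63.18 tool y -26.82
TCP feeder mm -38.6 131.0
delta [-0.002   0.0329  0.0016] spin 0.03 zdir [ 0.042  0.001 -0.999]
delta [-0.0021  0.0401  0.0018] spin 0.03 zdir [ 0.042  0.001 -0.999]
```

>>> {"method": "send_rows", "body": {
  "deltas": "-0.0005 0.008 0.0004 0; -0.001 0.016 0.0008 0; -0.0015 0.023 0.001 0; -0.002 0.03 0.0013 0; -0.002 0.036 0.0016 0"
}}

```text
t: 13.35
eef_pos: [0.5462, -0.0846, 0.0157]
tool_rot: [0.011, 0.852, 0.523, 0.018]
contact_force: [-2.9, 1.1, 5.5]
gripper_width: 0.001
grasp_force: 2.2
```

>>> {"method": "send_rows", "body": {
  "deltas": "0 0.002 0 0; 0 0.004 0 0; 0 0.004 0 0"
}}

```text
t: 13.65
eef_pos: [0.5482, -0.0855, 0.0156]
tool_rot: [0.01, 0.852, 0.523, 0.017]
contact_force: [-4.7, 2.6, 7.4]
gripper_width: -0.004
grasp_force: 3.5
```

```bash
python3 st.py
```

```text
{'t': np.float64(13.65), 'q': array([-0.3471,  0.6469,  0.5111,  2.0502, -0.6075,  0.5516,  0.1274]), 'eef_pos': array([ 0.5482, -0.0855,  0.0156]), 'tool_rot': array([0.0095, 0.8518, 0.5235, 0.0173]), 'contact_force': array([-4.7186,  2.6202,  7.3619]), 'gripper_width': np.float64(-0.0039)}
tool x 63.14 tool y -26.86
TCP feeder mm 0.3 128.7
```

>>> {"method": "send_rows", "body": {
  "deltas": "0 0.0015 0 0; 0 0.003 0 0; 0 0.0045 0 0; 0 0.0045 0 0"
}}

```text
t: 14.05
eef_pos: [0.5519, -0.0873, 0.0155]
tool_rot: [0.009, 0.852, 0.524, 0.017]
contact_force: [-5.1, 2.7, 6.9]
gripper_width: 0.0
grasp_force: 3.7
```

```bash
python3 st.py; python3 - <<'E'
from h import *
p=bot.read_camera("wrist");save(p,"w5.png");P=cloud(p);d=p["depth"]
f=np.array([.4898,-.2002]);t=np.radians(-26.85);X=np.array([np.cos(t),np.sin(t)]);Y=np.array([-X[1],X[0]])
m=bot.masks_of(p,"blank")
for k in m[:2]:
    Q=P[k["mask"]&(d>0)];Q=Q[(Q[:,2]>.013)&(Q[:,2]<.024)];l=(np.c_[(Q[:,:2]-f)@X,(Q[:,:2]-f)@Y]*1000).astype(np.float32);print(k["confidence"],len(l),cv2.minAreaRect(l))
cv2.imwrite("pics/w5c.png",p["img"][:,:,::-1])
E
```

```text
{'t': np.float64(14.05), 'q': array([-0.3433,  0.6517,  0.5119,  2.0405, -0.6063,  0.5578,  0.128 ]), 'eef_pos': array([ 0.5519, -0.0873,  0.0155]), 'tool_rot': array([0.0093, 0.8517, 0.5236, 0.0171]), 'contact_force': array([-5.102 ,  2.7226,  6.9273]), 'gripper_width': np.float64(0.0002)}
tool x 63.16 tool y -26.84
TCP feeder mm 4.5 128.8
0.92 15631 ((42.10558319091797, 128.96859741210938), (85.20966339111328, 50.71030044555664), 89.71743774414062)
```

View pics/w5c.png

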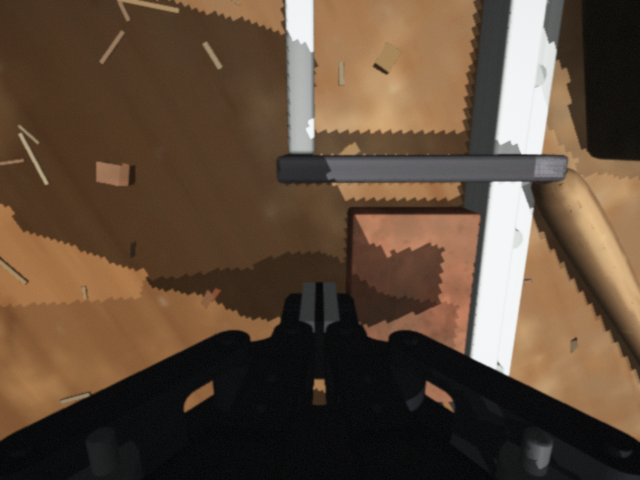

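>>> {"method": "send_rows", "body": {
  "deltas": "0 0.001 0 0; 0 0.002 0 0; 0 0.002 0 0"
}}

```text
t: 14.45
eef_pos: [0.5521, -0.0874, 0.0155]
tool_rot: [0.008, 0.852, 0.524, 0.016]
contact_force: [-9.4, 4.8, 12.0]
gripper_width: -0.0
grasp_force: 6.9
```

```bash
python3 st.py
```

```text
{'t': np.float64(14.45), 'q': array([-0.3419,  0.6532,  0.5119,  2.0376, -0.6056,  0.5628,  0.1282]), 'eef_pos': array([ 0.5521, -0.0874,  0.0155]), 'tool_rot': array([0.0078, 0.8517, 0.5237, 0.0163]), 'contact_force': array([-9.3615,  4.81  , 11.9885]), 'gripper_width': np.float64(-0.0004)}
tool x 63.17 tool y -26.83
TCP feeder mm 4.7 128.8
```

>>> {"method": "send_rows", "body": {
  "deltas": "0 -0.012 0 0; 0 -0.014 -0.03 0; 0 -0.014 -0.07 -8; 0 -0.014 -0.11 -16; 0 -0.014 -0.14 -24"
}}

```text
t: 14.95
eef_pos: [0.5368, -0.0829, 0.157]
tool_rot: [0.015, 0.722, 0.691, 0.015]
contact_force: [0.1, 0.1, -0.3]
gripper_width: -0.001
grasp_force: 0.0
```

```bash
python3 st.py; python3 to.py .467 -.2465 .15 63.15
```

```text
{'t': np.float64(14.95), 'q': array([-0.4439,  0.3872,  0.6049,  2.0127, -0.3155,  0.7868,  0.2981]), 'eef_pos': array([ 0.5368, -0.0829,  0.157 ]), 'tool_rot': array([0.0149, 0.7225, 0.691 , 0.0155]), 'contact_force': array([ 0.0791,  0.1264, -0.2644]), 'gripper_width': np.float64(-0.0007)}
tool x 87.45 tool y -2.55
TCP feeder mm -11.1 125.9
delta [-0.1666 -0.0627  0.004 ] spin -65.7 zdir [ 0.043 -0.    -0.999]
```

>>> {"method": "send_rows", "body": {
  "deltas": "-0.033 -0.0125 0 -8.5; -0.066 -0.025 0 -17; -0.1 -0.0375 0 -25.5; -0.133 -0.05 0.002 -34; -0.1666 -0.0627 0.004 -42",
  "claw": 0.42
}}

```text
t: 15.45
eef_pos: [0.4652, -0.247, 0.148]
tool_rot: [0.019, 0.426, 0.904, 0.009]
contact_force: [0.3, 0.1, -0.2]
gripper_width: 0.42
grasp_force: 0.0
```

>>> {"method": "send_rows", "body": {
  "deltas": "0 0 0 -8; 0 0 0 -16; 0 0 0 -23.7; 0 0 0 -23.7"
}}

```text
t: 15.85
eef_pos: [0.4656, -0.2461, 0.1479]
tool_rot: [0.02, 0.234, 0.972, 0.005]
contact_force: [-0.1, -0.3, 0.2]
gripper_width: 0.422
grasp_force: 0.0
```

```bash
python3 st.py; python3 - <<'E'
from h import *
p=bot.read_camera("wrist");save(p,"w6.png");P=cloud(p);d=p["depth"]
f=np.array([.4898,-.2002]);t=np.radians(-26.85);X=np.array([np.cos(t),np.sin(t)]);Y=np.array([-X[1],X[0]])
for q in("crank_handle","feeder","flywheel","blank"): print(q,[(np.round(x["xyz"],4),round(x["confidence"],2)) for x in bot.landmark_of(p,q)[:2]])
z=P[...,2];xy=P[...,:2]-[.467,-.2465]
s=(d>.05)&(z>.062)&(z<.112)&(np.hypot(xy[...,0],xy[...,1])<.022)
print(s.sum(),P[s].mean(0),P[s].min(0),P[s].max(0))
s&=(z>.097);print("top",s.sum(),cv2.minEnclosingCircle(P[s][:,:2].astype(np.float32)) if s.sum()>5 else 0)
m=bot.masks_of(p,"crank_handle");
for k in m[:1]:
    Q=P[k["mask"]&(d>0)];print(k["confidence"],len(Q),Q.min(0).round(3),Q.max(0).round(3));T=Q[(Q[:,2]>.096)&(Q[:,2]<.115)];print(len(T),cv2.minEnclosingCircle(T[:,:2].astype(np.float32)) if len(T)>5 else 0)
E
```

```text
{'t': np.float64(15.85), 'q': array([ 0.0908,  0.3422,  0.3483,  2.0406, -0.1943,  0.7494,  1.6563]), 'eef_pos': array([ 0.4656, -0.2461,  0.1479]), 'tool_rot': array([0.0201, 0.2344, 0.9719, 0.005 ]), 'contact_force': array([-0.063 , -0.2738,  0.1509]), 'gripper_width': np.float64(0.4218)}
tool x 152.88 tool y 62.88
TCP feeder mm -0.9 -51.9
crank_handle [(array([ 0.4689, -0.2454,  0.088 ]), 0.57)]
feeder [(array([ 0.4925, -0.1988,  0.0034]), 0.96)]Traceback (most recent call last):
  File "<stdin>", line 4, in <module>
ValueError: it knows: blank, clay_block, crank_handle, feeder, gate, hammer, loading_bay, outfeed, rib, step
```

View pics/w6.png

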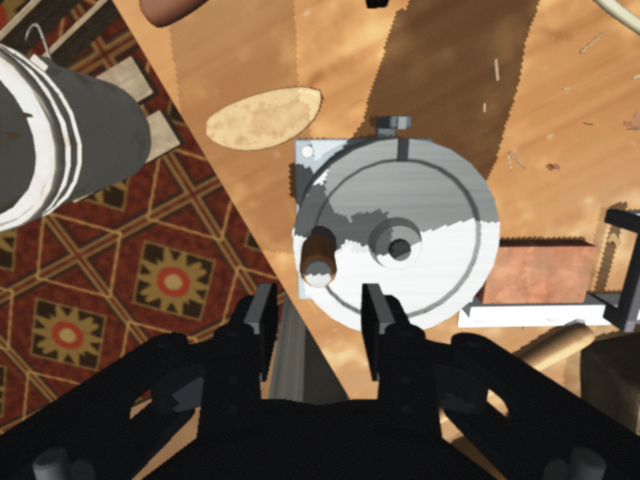

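```bash
python3 - <<'E'
from h import *
p=bot.read_camera("wrist");P=cloud(p);d=p["depth"];z=P[...,2]
np.set_printoptions(precision=4,suppress=True)
v,u=np.mgrid[:480,:640]
s=(d>.05)&(z>.062)&(z<.125)&(u>295)&(u<345)&(v>220)&(v<292)
print(s.sum(),P[s].max(0))
t=s&(z>.097);print("top",t.sum(),cv2.minEnclosingCircle(P[t][:,:2].astype(np.float32)))
for a in(.064,.074,.084,.094,.1,.104): 
    k=s&(z>=a)&(z<a+.006); 
    if k.sum()>8: print(a,k.sum(),cv2.minAreaRect(P[k][:,:2].astype(np.float32)*1000),P[k].mean(0))
w=(d>.05)&(z>.053)&(z<.061)&(u>280)&(u<510)&(v<340);Q=P[w][:,:2]
A=np.c_[2*Q,np.ones(len(Q))]
from scipy.spatial import ConvexHull
h=Q[ConvexHull(Q).vertices];c=np.linalg.lstsq(np.c_[2*h,np.ones(len(h))],(h**2).sum(1),rcond=None)[0];print("wheel centre",c[:2],np.sqrt(c[2]+c[:2]@c[:2]))
E
```

```text
1641 [ 0.4786 -0.235   0.108 ]
top 1078 ((0.4687737226486206, -0.24541987478733063), 0.01053705159574747)
0.064 77 ((463.9785461425781, -243.040283203125), (20.742015838623047, 10.139100074768066), 63.42812728881836) [ 0.4615 -0.2424  0.0673]
0.074 96 ((463.4275207519531, -242.6503143310547), (20.133283615112305, 9.031574249267578), 62.521461486816406) [ 0.4613 -0.2421  0.0772]
0.084 109 ((463.8985595703125, -242.81997680664062), (20.777374267578125, 10.350504875183105), 62.407047271728516) [ 0.4613 -0.2421  0.087 ]
0.094 167 ((466.2068176269531, -244.19175720214844), (20.872785568237305, 15.28665542602539), 64.43128967285156) [ 0.4621 -0.2422  0.0976]
0.1 712 ((468.69427490234375, -245.1235809326172), (19.70262336730957, 19.30229377746582), 17.916927337646484) [ 0.4669 -0.2445  0.1033]
0.104 572 ((468.54296875, -245.32870483398438), (14.374425888061523, 14.213285446166992), 20.305315017700195) [ 0.4684 -0.2452  0.1059]
wheel centre [ 0.4904 -0.1981] 0.06844453854602355
```

```bash
python3 to.py .4687 -.2454 .079 63.15
```

```text
delta [0.     0.0004 0.0688] spin -0.45 zdir [ 0.041  0.    -0.999]
```

>>> {"method": "send_rows", "body": {
  "deltas": "0 0 0.03 0; 0 0 0.055 0; 0 0 0.0688 -0.4; 0 0 0.0688 -0.4"
}}

```text
t: 16.45
eef_pos: [0.4674, -0.2452, 0.0773]
tool_rot: [0.018, 0.232, 0.973, 0.005]
contact_force: [-0.9, 0.5, 1.3]
gripper_width: 0.421
grasp_force: 0.0
```

>>> {"method": "send_rows", "body": {
  "deltas": "0 0 0 0; 0 0 0 0; 0 0 0 0; 0 0 0 0",
  "claw": 0.1,
  "force": 40
}}

```text
t: 16.85
eef_pos: [0.4685, -0.2468, 0.0796]
tool_rot: [0.02, 0.232, 0.973, 0.004]
contact_force: [-1.1, -4.5, -1.8]
gripper_width: 0.235
grasp_force: 39.9
```

```bash
cat > circ.py <<'E'
import sys
from h import *
c=np.array([.4915,-.1990]);a0=np.degrees(np.arctan2(-.2454+.1990,.4687-.4915))
A,n,step=map(float,sys.argv[1:4]) # rows at wheel turn A+step*k
o=bot.get_obs();q=o["tool_rot"];M=R.from_quat(np.roll(q,-1)).as_matrix()
v=o["eef_pos"][:2]-c;print("turn now by TCP",round((a0-np.degrees(np.arctan2(v[1],v[0])))%360,2),"rad",np.linalg.norm(v).round(4),"z",o["eef_pos"][2].round(4),"F",o["contact_force"].round(1),"q",o["q"].round(2),"t",o["t"].round(2))
base=np.array([float(sys.argv[4]),float(sys.argv[5]),.079]) if len(sys.argv)>5 else np.array([*(c+.0517*np.array([np.cos(np.radians(a0-A)),np.sin(np.radians(a0-A))])),.079])
out=[]
for k in range(1,int(n)+1):
    t=np.radians(a0-A-step*k);p=np.array([*(c+.0517*np.array([np.cos(t),np.sin(t)])),.079])
    out.append("%.4f %.4f %.4f 0"%tuple(M.T@(p-base)))
print("; ".join(out))
E
python3 circ.py 0 5 12; python3 st.py
```

```text
{'t': np.float64(16.85), 'q': array([ 0.1342,  0.4563,  0.301 ,  2.0754, -0.2598,  0.6049,  1.7188]), 'eef_pos': array([ 0.4685, -0.2468,  0.0796]), 'tool_rot': array([0.0202, 0.2318, 0.9726, 0.0044]), 'contact_force': array([-1.069 , -4.484 , -1.7732]), 'gripper_width': np.float64(0.235)}
tool x 153.19 tool y 63.19
TCP feeder mm 2.0 -51.2Traceback (most recent call last):
  File "circ.py", line 6, in <module>
    v=o["eef_pos"][:2]-c;print("turn now by TCP",round((a0-np.degrees(np.arctan2(v[1],v[0])))%360,2),"rad",np.linalg.norm(v).round(4),"z",o["eef_pos"][2].round(4),"F",o["contact_force"].round(1),"q",o["q"].round(2),"t",o["t"].round(2))
                                                                                                                                                                                                                           ^^^^^^^^^^^^
AttributeError: 'float' object has no attribute 'round'
```

```bash
sed -i 's/^c=.*/c=np.array([.4908,-.2005]);a0=np.degrees(np.arctan2(-.2468+.2005,.4683-.4908))/; s/\.0517/.052/g; s/o\["t"\].round(2)/round(float(o["t"]),2)/' circ.py; python3 circ.py 0 5 10 .4687 -.2454
```

```text
turn now by TCP 359.81 rad 0.0514 z 0.0796 F [-1.1 -4.5 -1.8] q [ 0.13  0.46  0.3   2.08 -0.26  0.6   1.72] t 16.85
0.0088 -0.0013 -0.0004 0; 0.0175 0.0009 -0.0006 0; 0.0258 0.0046 -0.0009 0; 0.0333 0.0097 -0.0011 0; 0.0398 0.0160 -0.0012 0
```

>>> {"method": "send_rows", "body": {
  "deltas": "0.0088 -0.0013 -0.0004 0; 0.0175 0.0009 -0.0006 0; 0.0258 0.0046 -0.0009 0; 0.0333 0.0097 -0.0011 0; 0.0398 0.0160 -0.0012 0"
}}

```text
t: 17.35
eef_pos: [0.4412, -0.2131, 0.0797]
tool_rot: [0.021, 0.231, 0.973, 0.005]
contact_force: [6.2, -1.7, -5.3]
gripper_width: 0.23
grasp_force: 40.7
```

```bash
python3 circ.py 50 5 12
```

```text
turn now by TCP 49.79 rad 0.0512 z 0.0797 F [ 6.2 -1.7 -5.3] q [ 0.08  0.4   0.3   2.17 -0.25  0.56  1.67] t 17.35
0.0062 0.0089 -0.0001 0; 0.0104 0.0189 -0.0000 0; 0.0125 0.0296 0.0001 0; 0.0122 0.0405 0.0003 0; 0.0098 0.0511 0.0006 0
```

Tracks very well. Continue.

>>> {"method": "send_rows", "body": {
  "deltas": "0.0062 0.0089 -0.0001 0; 0.0104 0.0189 0 0; 0.0125 0.0296 0.0001 0; 0.0122 0.0405 0.0003 0; 0.0098 0.0511 0.0006 0"
}}

```text
t: 17.85
eef_pos: [0.4539, -0.1646, 0.0796]
tool_rot: [0.02, 0.232, 0.973, 0.004]
contact_force: [0.8, -8.2, 0.1]
gripper_width: 0.229
grasp_force: 41.2
```

```bash
python3 circ.py 110 5 12
```

```text
turn now by TCP 108.35 rad 0.0515 z 0.0796 F [ 0.8 -8.2  0.1] q [-0.03  0.4   0.31  2.18 -0.24  0.55  1.56] t 17.85
-0.0046 0.0098 0.0003 0; -0.0112 0.0185 0.0007 0; -0.0194 0.0256 0.0012 0; -0.0289 0.0309 0.0016 0; -0.0393 0.0340 0.0020 0
```

>>> {"method": "send_rows", "body": {
  "deltas": "-0.0046 0.0098 0.0003 0; -0.0112 0.0185 0.0007 0; -0.0194 0.0256 0.0012 0; -0.0289 0.0309 0.0016 0; -0.0393 0.0340 0.0020 0"
}}

```text
t: 18.35
eef_pos: [0.5034, -0.1498, 0.0795]
tool_rot: [0.018, 0.231, 0.973, 0.005]
contact_force: [-4.0, 0.5, 7.8]
gripper_width: 0.229
grasp_force: 41.9
```

```bash
python3 circ.py 170 5 12
```

```text
turn now by TCP 168.06 rad 0.0523 z 0.0795 F [-4.   0.5  7.8] q [-0.07  0.45  0.3   2.08 -0.25  0.6   1.51] t 18.35
-0.0108 0.0009 0.0004 0; -0.0216 -0.0005 0.0007 0; -0.0319 -0.0040 0.0010 0; -0.0412 -0.0097 0.0012 0; -0.0491 -0.0171 0.0013 0
```

>>> {"method": "send_rows", "body": {
  "deltas": "-0.0108 0.0009 0.0004 0; -0.0216 -0.0005 0.0007 0; -0.0319 -0.0040 0.0010 0; -0.0412 -0.0097 0.0012 0; -0.0491 -0.0171 0.0013 0"
}}

```text
t: 18.85
eef_pos: [0.5417, -0.1861, 0.0796]
tool_rot: [0.02, 0.23, 0.973, 0.006]
contact_force: [1.2, 4.5, 2.9]
gripper_width: 0.233
grasp_force: 41.5
```

```bash
python3 circ.py 230 5 12
```

```text
turn now by TCP 228.29 rad 0.0529 z 0.0796 F [1.2 4.5 2.9] q [-0.    0.51  0.3   1.98 -0.26  0.65  1.57] t 18.85
-0.0062 -0.0089 0.0000 0; -0.0104 -0.0190 -0.0000 0; -0.0124 -0.0296 -0.0002 0; -0.0122 -0.0405 -0.0004 0; -0.0097 -0.0511 -0.0007 0
```

>>> {"method": "send_rows", "body": {
  "deltas": "-0.0062 -0.0089 0 0; -0.0104 -0.0190 0 0; -0.0124 -0.0296 -0.0002 0; -0.0122 -0.0405 -0.0004 0; -0.0097 -0.0511 -0.0007 0"
}}

```text
t: 19.35
eef_pos: [0.5277, -0.238, 0.0797]
tool_rot: [0.021, 0.231, 0.973, 0.005]
contact_force: [3.6, 1.6, 0.2]
gripper_width: 0.224
grasp_force: 41.1
```

```bash
python3 circ.py 290 5 12
```

```text
turn now by TCP 289.55 rad 0.0526 z 0.0797 F [3.6 1.6 0.2] q [ 0.1   0.52  0.29  1.96 -0.26  0.66  1.66] t 19.35
0.0046 -0.0098 -0.0004 0; 0.0112 -0.0185 -0.0008 0; 0.0194 -0.0256 -0.0012 0; 0.0289 -0.0308 -0.0017 0; 0.0393 -0.0339 -0.0022 0
```

>>> {"method": "send_rows", "body": {
  "deltas": "0.0046 -0.0098 -0.0004 0; 0.0112 -0.0185 -0.0008 0; 0.0194 -0.0256 -0.0012 0; 0.0275 -0.0302 -0.0016 0; 0.0345 -0.0328 -0.002 0"
}}

```text
t: 19.85
eef_pos: [0.4801, -0.2513, 0.0796]
tool_rot: [0.02, 0.231, 0.973, 0.005]
contact_force: [3.5, 3.9, 1.1]
gripper_width: 0.232
grasp_force: 41.3
```

>>> {"method": "send_rows", "body": {
  "deltas": "0 0 0 0; 0 0 0 0"
}}

```text
t: 20.05
eef_pos: [0.4794, -0.2511, 0.0796]
tool_rot: [0.019, 0.231, 0.973, 0.005]
contact_force: [-0.3, 3.7, 7.0]
gripper_width: 0.232
grasp_force: 42.0
```

```bash
python3 circ.py 350 1 10; python3 to.py .4684 -.2468 .0796 63.19;python3 - <<'E'
from h import *
import h
p=bot.read_camera("scene");save(p,"s7.png")
for q in("blank","crank_handle"): print(q,[(np.round(x["xyz"],4),round(x["confidence"],2)) for x in bot.landmark_of(p,q)[:2]])
E
```

```text
turn now by TCP 346.73 rad 0.0519 z 0.0796 F [-0.3  3.7  7. ] q [ 0.14  0.47  0.3   2.05 -0.26  0.62  1.72] t 20.05
0.0090 -0.0009 -0.0003 0
delta [ 0.0118 -0.0011 -0.0005] spin 0.07 zdir [ 0.039  0.002 -0.999]
blank [(array([ 6.37e-01, -4.50e-03, -3.00e-04]), 0.81)]
crank_handle [(array([ 0.4788, -0.2512,  0.0812]), 0.64)]
```

>>> {"method": "send_rows", "body": {
  "deltas": "0.003 -0.0003 -0.0001 0; 0.006 -0.0006 -0.0002 0; 0.009 -0.0009 -0.0004 0; 0.0108 -0.001 -0.0005 0; 0.0108 -0.001 -0.0005 0"
}}

```text
t: 20.7
eef_pos: [0.4703, -0.2479, 0.0796]
tool_rot: [0.019, 0.231, 0.973, 0.005]
contact_force: [0.4, 3.2, 4.6]
gripper_width: 0.229
grasp_force: 41.5
```

```bash
python3 circ.py 359 1 1; python3 - <<'E'
from h import *
p=bot.read_camera("wrist");P=cloud(p);d=p["depth"]
cv2.imwrite("pics/w8.png",p["img"][:,:,::-1])
g=p["img"];print(p["fx"],p["cx"])
b=cv2.imread("pics/w6.png")
cv2.imwrite("pics/w8c.png",np.hstack([cv2.resize(b[100:260,320:480],(400,400)),cv2.resize(g[:260,280:540,::-1],(400,400))]))
E
```

```text
turn now by TCP 357.49 rad 0.0516 z 0.0796 F [0.4 3.2 4.6] q [ 0.14  0.46  0.3   2.07 -0.26  0.61  1.72] t 20.7
0.0009 -0.0000 -0.0000 0
358.0466970521447 318.8929730861839
```

View pics/w8c.png

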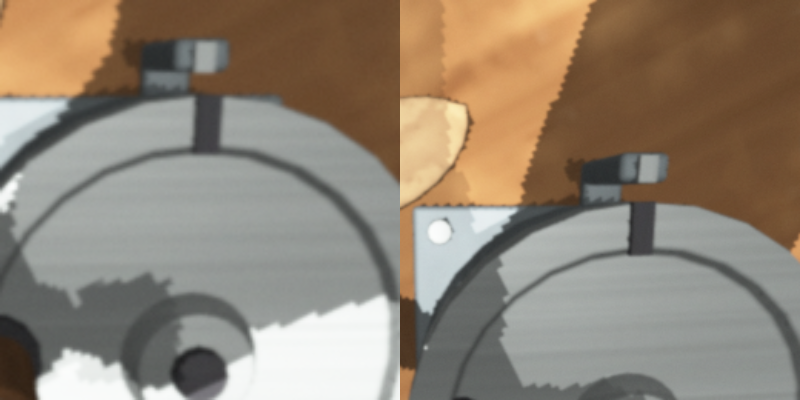

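```bash
python3 - <<'E'
from h import *
p=bot.read_camera("wrist");P=cloud(p);d=p["depth"];z=P[...,2];g=p["img"].max(2)
v,u=np.mgrid[:480,:640]
w=(d>.05)&(z>.053)&(z<.062)&(np.hypot(P[...,0]-.4908,P[...,1]+.2)<.08);Q=P[w][:,:2]
from scipy.spatial import ConvexHull
h=Q[ConvexHull(Q).vertices]
# use rim points only, fixed radius 68
from scipy.optimize import least_squares
r=least_squares(lambda c:np.hypot(*(h-c).T)-.068,[.4908,-.2],loss="soft_l1",f_scale=.001);print("centre",r.x)
t=np.radians(-26.85);X=np.array([np.cos(t),np.sin(t)]);Y=np.array([-X[1],X[0]])
for c in(r.x,np.array([.4908,-.2005]),np.array([.4898,-.2002])):
    l=np.stack([(P[...,:2]-c)@X,(P[...,:2]-c)@Y],-1)*1000;rr=np.hypot(l[...,0],l[...,1])
    m=w&(rr>50)&(rr<66)&(g<85)&(l[...,0]<-30)&(np.abs(l[...,1])<15)
    M=l[m].mean(0);a=(z>.047)&(z<.057)&(l[...,0]<-71)&(l[...,0]>-86)&(np.abs(l[...,1])<12)
    K=l[a];print("mark",m.sum(),M,"turn deg from feeder -x (cw+)",np.degrees(np.arctan2(M[1],-M[0])).round(2),"pointer",a.sum(),K.mean(0),K.min(0),K.max(0))
E
```

```text
centre [ 0.49183    -0.19854132]
mark 463 [-59.29756541  -2.12519791] turn deg from feeder -x (cw+) -2.05 pointer 636 [-76.35464737  -1.53381878] [-80.38023344  -7.67337545] [-72.46830823   6.45838555]
mark 453 [-59.44400014  -0.30682924] turn deg from feeder -x (cw+) -0.3 pointer 636 [-76.32034124   0.67890389] [-80.34592731  -5.46065278] [-72.4340021    8.67110822]
mark 501 [-59.09376538  -0.2271027 ] turn deg from feeder -x (cw+) -0.22 pointer 636 [-75.29265234   0.86290258] [-79.31823841  -5.27665409] [-71.4063132    8.85510692]
```

>>> {"method": "send_rows", "body": {
  "deltas": "0.001 0 0 0; 0.0019 0.0001 0 0; 0.0019 0.0001 0 0; 0.0019 0.0001 0 0"
}}

```text
t: 21.2
eef_pos: [0.4693, -0.2474, 0.0796]
tool_rot: [0.02, 0.231, 0.973, 0.005]
contact_force: [1.3, 1.4, 3.7]
gripper_width: 0.231
grasp_force: 41.5
```

```bash
cat > mark.py <<'E'
from h import *
p=bot.read_camera("wrist");P=cloud(p);d=p["depth"];z=P[...,2];g=p["img"].max(2)
t=np.radians(-26.85);X=np.array([np.cos(t),np.sin(t)]);Y=np.array([-X[1],X[0]]);c=np.array([.4908,-.2005])
l=np.stack([(P[...,:2]-c)@X,(P[...,:2]-c)@Y],-1)*1000;rr=np.hypot(l[...,0],l[...,1])
w=(d>.05)&(z>.053)&(z<.062)
m=w&(rr>50)&(rr<66)&(g<85)&(l[...,0]<-30)&(np.abs(l[...,1])<15)
a=(z>.047)&(z<.057)&(l[...,0]<-71)&(l[...,0]>-86)&(np.abs(l[...,1])<12)
print("mark",m.sum(),l[m].mean(0),"pointer",l[a].mean(0),np.percentile(l[a][:,1],[3,97]))
E
python3 mark.py; python3 circ.py 360 1 1
```

```text
mark 446 [-59.51647766   0.52429452] pointer [-76.22723776   0.70446545] [-5.03218491  7.64933151]
turn now by TCP 358.66 rad 0.0516 z 0.0796 F [2.2 1.1 2.9] q [ 0.14  0.46  0.3   2.07 -0.26  0.61  1.72] t 21.25
0.0009 -0.0000 -0.0000 0
```

>>> {"method": "send_rows", "body": {
  "deltas": "0.0007 0 0 0; 0.0007 0 0 0; 0.0007 0 0 0"
}}

```text
t: 21.55
eef_pos: [0.4687, -0.2471, 0.0796]
tool_rot: [0.02, 0.231, 0.973, 0.005]
contact_force: [2.3, 0.4, 4.1]
gripper_width: 0.229
grasp_force: 41.5
```

>>> {"method": "send_rows", "body": {
  "deltas": "0 0 0 0; 0 0 0 0; 0 0 0 0; 0 0 0 0",
  "claw": 0.42
}}

```text
t: 21.95
eef_pos: [0.468, -0.2468, 0.0791]
tool_rot: [0.019, 0.231, 0.973, 0.005]
contact_force: [-0.5, -0.1, -0.2]
gripper_width: 0.422
grasp_force: 0.0
```

>>> {"method": "send_rows", "body": {
  "deltas": "0 0 -0.02 0; 0 0 -0.05 0; 0 0 -0.08 0; 0 0 -0.11 0; 0 0 -0.11 0"
}}

```text
t: 22.45
eef_pos: [0.466, -0.2481, 0.1931]
tool_rot: [0.023, 0.232, 0.973, 0.005]
contact_force: [0.8, -0.1, -0.5]
gripper_width: 0.415
grasp_force: 0.0
```

```bash
python3 st.py; python3 mark.py; python3 - <<'E'
from h import *
p=bot.read_camera("wrist");P=cloud(p);d=p["depth"];z=P[...,2]
v,u=np.mgrid[:480,:640]
xy=P[...,:2]-[.4685,-.2455];t=(d>.05)&(z>.097)&(z<.112)&(np.hypot(xy[...,0],xy[...,1])<.016)
print("top",t.sum(),cv2.minEnclosingCircle(P[t][:,:2].astype(np.float32)))
s=bot.read_camera("scene")
for q in("blank","rib","hammer"): print(q,[(np.round(x["xyz"],4),round(x["confidence"],2)) for x in bot.landmark_of(s,q)[:1]])
E
```

```text
{'t': np.float64(22.45), 'q': array([ 0.0705,  0.2761,  0.37  ,  2.0035, -0.1567,  0.8422,  1.631 ]), 'eef_pos': array([ 0.466 , -0.2481,  0.1931]), 'tool_rot': array([0.023 , 0.2316, 0.9725, 0.0047]), 'contact_force': array([ 0.7601, -0.0812, -0.5113]), 'gripper_width': np.float64(0.4151)}
tool x 153.21 tool y 63.21
TCP feeder mm 0.5 -53.5
mark 118 [-60.14150845   1.14585947] pointer [-76.49404881   1.11359711] [-5.00968327  7.89118948]
top 744 ((0.46898773312568665, -0.24554601311683655), 0.010548760183155537)
blank [(array([ 0.6362, -0.0061, -0.0015]), 0.75)]
rib [(array([ 0.3822, -0.2477,  0.0037]), 0.65)]
hammer []
```

```bash
python3 -c "
from station import bot
print(bot.hand_in())"
```

```text
the job is handed in; nothing more can be done
None
```

The job is handed in at about 22.5 s: the blank was slid flat against the back fence, and one clockwise turn carried it through the gate to the outfeed (within about 3 mm). The wheel is back on its home mark, with the handle within 0.3 mm of where it started. The gripper is clear; the rib measured where it was, but I did not re-measure the hammer, step or clay block.

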